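# Gauge and sort the cart wheels

## Robot

A 7-joint arm with a two-finger parallel gripper is mounted at the origin on the work surface. World frame = base frame: x ahead of the robot, y to its left, z up, the work surface at z = 0. Lengths are in m, angles in rad, forces in N, time in s.
With the tool pointing down it reaches from about 0.425 to 0.925 m from the base axis. Payload 6.8 kg.
Tool frame: the origin (TCP) lies midway between the tips of the shut fingers; the grasp point (between the pads) lies r.tcp_to_grasp behind it (r.tcp_to_grasp is the distance from the TCP to the grasp point, in m); x points along the fingers, y is the direction in which the jaws open and shut, and the axes are right-handed (so a half turn about x gives the same grasp; the last joint's range is limited). The gripper opens to 85 mm and grips with 20 to 120 N. Pads are 22 mm wide; open, the fingers measure 114 mm over their backs; the gripper's body (76 mm by 85 mm) begins 54 mm behind the grasp point. The pads swing forward as they close: fully open they stand 13 mm farther back than shut.
Start: joints at [-1.399, 0.477, 0.022, 1.555, -0.011, 1.109, -0.083], TCP at [0.186, 0.649, 0.231] pointing down, gripper open.
Joint ranges: [-2.96, 2.96], [-0.34, 2.1], [-1.41, 1.46], [0.24, 2.44], [-1.37, 4.51], [0.17, 1.92], [-2.96, 2.96]. Speed limits (rad/s): [2.39, 2.39, 3.14, 3.14, 3.14, 3.14, 3.14].

## Interface

Orientations are given as a rotation vector (axis times angle).
In Python, from bench import r, grab_frame, search_frame, cut_out, pinpoint gives the robot as it stands. The module is installed in compiled form; this text tells all that it offers.
- The arm moves only by the tool apply_moves, never from a script. Its argument "commands" is a list of rows, each a list of 7 numbers: the finger opening in mm, from 0 to 85.4, then the shift along the tool's x, y, z in mm, then the turn, a rotation vector about the tool's x, y, z in rad. A call has 1 to 20 rows; each row is the pose to reach, as a shift and turn from the pose commanded when the call began, along the tool's axes at that moment; what a row does not reach only later rows make up. A row lasts 1/10 s, in which the tool goes at most 50 mm and 8.59 degrees, less where a joint would pass 70% of its speed; a pose out of reach is approached as far as the arm can. A call with a gripper value outside its range is refused whole. The fingers move at their own pace and stop on an object; "force" is the grip in N (left out, the last holds). Time passes only in rows, so rows that repeat a pose let the fingers close. It gives the time, the measured TCP pose, the force and the opening at its end, in the units of the state.
- r.get_obs(): the state, without advancing time (a new reading comes with each control period).
- grab_frame(name): name is "side" or "top" or "wrist"; returns a dict with "pixels" (384x512x3 uint8, red, green, blue), "mtx" (3x3 intrinsics, pixels), "position" and "rotation" of the camera in the world; the wrist camera has in their place "T_tool_cam" (4x4, takes a point from camera to tool coordinates, whose origin is the TCP and whose axes are the tool frame's). Camera axes: x right, y down, z forward; pixel columns grow to the right and rows downward; lengths in m; the calibration is good to about 2 mm. A picture is of the moment at which its call begins: read the wrist's pose just before it. There is no depth.
- r.hand_in(): hands the job in, once; it reports no verdict.
Trained networks look in the newest picture that a camera, given by its name, has taken for a name from the list of things; names that differ only in an ending like _2 or _b are one class to them, and where a whole thing is asked for, a point or a joint stands for the part that bears it (a point fixed in the world has none). Each returns a list of dicts, best first, with "confidence" (0 to 1); they miss things now and then, are a little off and sometimes report something else, mostly with a low value. They report only what shows in the picture. A call takes as long as a camera call. They do not tell look-alikes from the thing itself.
- search_frame(label, camera): "point" ([column, row] as shares, 0 to 1, of the picture: columns of its width, rows of its height, amid what is visible of it).
- cut_out(label, camera): "pixels" (384x512 bool, what is visible of it) and "point" ([column, row] as shares, 0 to 1, of the picture: columns of its width, rows of its height, amid what is visible of it).
- pinpoint(label, camera): "point" ([column, row] as shares, 0 to 1, of the picture: columns of its width, rows of its height: a listed point, or the origin of a listed thing).
The state is a dict: "clock": time; "joints": joint angles; "qvel": joint speeds; "tau": joint torques, N m; "tcp_pos": TCP position; "orientation": TCP orientation; "contact_force": force on the tool from outside, world axes, zero at the start; "moment": the same for the moment, N m; "grip_width": finger opening in m.
Only numpy, scipy, OpenCV 4.12 (cv2) and the standard library are available. Lean on these libraries where they do the work, as an engineer would, in place of code of your own. Each camera call takes 0.05 s, during which the arm holds its last target.

## Task

Swing the guard clear of the gauge pin, then test the model-cart wheels: feel the weight of each one and slide it down over the pin until it stops. Put badly drilled wheels, which stop short of the shoulder, in the steel pan; of the good ones, which go fully home, put the light plain ones in the plain wooden tray and the heavy lead-weighted ones in the wooden tray with the raised end board, each lying flat inside on the tray's floor, hub up. When all are sorted, swing the guard back squarely over the pin; leave the glue jar, the offcut and the brush alone.

Things in the scene. Friction and masses are not known exactly. Their poses are not given: they have to be found in the camera images.
- wheel1_c (a point): Model-cart wheel, brown turned wood; 3 or 4 of six are present, all alike from outside, numbers mean nothing. Disc 70 mm across, 16 mm thick; round hub 30 mm across rises from it to 48 mm above the underside. Starts flat, hub up. Point: on the axis, 24 mm above the underside; z along the hub. Hidden: plain ones weigh about 80 g, lead-weighted about 360 g (within 10 %), in any mixture.
- wheel2_c (a point): Another cart wheel, as wheel1 (same look; weight and hole depth hidden); None if absent. Point: on its axis, 24 mm above the underside; z along the hub.
- wheel3_c (a point): Another cart wheel, as wheel1 (same look; weight and hole depth hidden); None if absent. Point: on its axis, 24 mm above the underside; z along the hub.
- wheel4_c (a point): Another cart wheel, as wheel1 (same look; weight and hole depth hidden); None if absent. Point: on its axis, 24 mm above the underside; z along the hub.
- wheel5_c (a point): Another cart wheel, as wheel1 (same look; weight and hole depth hidden); None if absent. Point: on its axis, 24 mm above the underside; z along the hub.
- wheel6_c (a point): Another cart wheel, as wheel1 (same look; weight and hole depth hidden); None if absent. Point: on its axis, 24 mm above the underside; z along the hub.
- gauge_seat (a point): Fixed pin gauge: dark steel base 135 x 70 x 12 mm, on it a round steel shoulder 36 mm across, its top 18 mm above the bench. Point: centre of the shoulder's top, on the pin's axis; x points to the guard's pivot post, z up. A good wheel slid over the pin stops with its underside on the shoulder; a badly drilled one 14 mm above it.
- pin_tip (a point): Tip of the gauge's upright steel pin, 30 mm above the shoulder (48 mm above the bench); pin 13 mm across, tip tapered. A wheel's axle hole is 17 mm across, goes up from the centre of the underside and is closed at the top: 32 mm deep in a good wheel, only 16 mm in a badly drilled one, which therefore bottoms on the pin.
- gauge_pivot (a point): Axis of the guard's pivot, 75 mm from the pin's axis, half-way up the guard plate (57 mm above the bench).
- guard (a joint): Aluminium guard arm that swings level from the pivot post over the pin, 53 to 61 mm above the bench. 0 = its round end squarely over the pin (shut; starts within 0.1 rad of it); grows anticlockwise seen from above, to 2.2 rad; light friction, stays where left. Open by more than 1.3 rad it counts as clear of the pin.
- guard_knob (a point): Light wooden round knob standing on the guard's end, 16 mm across, 26 mm high (61 to 87 mm above the bench when fixed to the guard), 75 mm from the pivot axis. Point: on the knob's axis, 13 mm below its top.
- tray_plain: Plain low light-wood tray for good plain (light) wheels; fixed. Outside 190 (its x) x 96 (its y) x 18 mm high, walls and floor 5 mm; holds two wheels one behind the other along x. Origin: centre of its underside. No raised end.
- tray_board: Light-wood tray for good lead-weighted (heavy) wheels; fixed. The same size as the plain tray, but with a raised end board 60 mm high and 8 mm thick outside its +x end. Origin: centre of the underside of the tray part.
- pan: Steel pan for badly drilled wheels of either weight; fixed. Bare metal, the same size as the plain tray (190 x 96 x 18 mm, walls and floor 5 mm). Origin: centre of its underside.
- glue_jar: Bystander: glue jar, 56 mm across, 80 mm high. Origin: centre of its underside.
- offcut: Bystander: wooden offcut 90 x 45 x 30 mm. Origin: centre of its underside.
- brush: Bystander: brush lying on the bench. Origin: under its middle.
There are look-alikes about, which are no part of the job. What is meant by the part that bears gauge_seat is not green, and is the smaller of those in its own colour.

How it is judged:
On the way, in this order (a step that is already met when the one before it is completed fails the run):
1. the guard is swung clear of the pin (more than 1.3 rad) (value of joint guard above 1.3 rad), for 0.2 s.
2. a wheel has been slid down over the pin as far as it goes (((horizontal distance between wheel1_c and gauge_seat below 0.006 m and z of wheel1 in the frame of gauge_seat below 0.035 m and angle between wheel1_c's own z axis and vertical below 0.15 rad) or (horizontal distance between wheel2_c and gauge_seat below 0.006 m and z of wheel2 in the frame of gauge_seat below 0.035 m and angle between wheel2_c's own z axis and vertical below 0.15 rad) or (horizontal distance between wheel3_c and gauge_seat below 0.006 m and z of wheel3 in the frame of gauge_seat below 0.035 m and angle between wheel3_c's own z axis and vertical below 0.15 rad) or (horizontal distance between wheel4_c and gauge_seat below 0.006 m and z of wheel4 in the frame of gauge_seat below 0.035 m and angle between wheel4_c's own z axis and vertical below 0.15 rad) or (horizontal distance between wheel5_c and gauge_seat below 0.006 m and z of wheel5 in the frame of gauge_seat below 0.035 m and angle between wheel5_c's own z axis and vertical below 0.15 rad) or (horizontal distance between wheel6_c and gauge_seat below 0.006 m and z of wheel6 in the frame of gauge_seat below 0.035 m and angle between wheel6_c's own z axis and vertical below 0.15 rad))), for 0.2 s.
3. every wheel present lies in its proper tray (((x of wheel1_c in the frame of tray_plain between -0.0615 and 0.0615 m and y of wheel1_c in the frame of tray_plain between -0.0145 and 0.0145 m and z of wheel1_c in the frame of tray_plain between 0.022 and 0.036 m and angle between wheel1_c's own z axis and vertical below 0.15 rad and z of wheel1 in the frame of wheel1_c above 0 m and contact force between wheel1 and tray_plain below 2 N) or (x of wheel1_c in the frame of tray_board between -0.0615 and 0.0615 m and y of wheel1_c in the frame of tray_board between -0.0145 and 0.0145 m and z of wheel1_c in the frame of tray_board between 0.022 and 0.036 m and angle between wheel1_c's own z axis and vertical below 0.15 rad and z of wheel1 in the frame of wheel1_c above 0 m and contact force between wheel1 and tray_board above 2 N) or (x of wheel1_c in the frame of pan between -0.0615 and 0.0615 m and y of wheel1_c in the frame of pan between -0.0145 and 0.0145 m and z of wheel1_c in the frame of pan between 0.022 and 0.036 m and angle between wheel1_c's own z axis and vertical below 0.15 rad and not (z of wheel1 in the frame of wheel1_c above 0 m))) and ((x of wheel2_c in the frame of tray_plain between -0.0615 and 0.0615 m and y of wheel2_c in the frame of tray_plain between -0.0145 and 0.0145 m and z of wheel2_c in the frame of tray_plain between 0.022 and 0.036 m and angle between wheel2_c's own z axis and vertical below 0.15 rad and z of wheel2 in the frame of wheel2_c above 0 m and contact force between wheel2 and tray_plain below 2 N) or (x of wheel2_c in the frame of tray_board between -0.0615 and 0.0615 m and y of wheel2_c in the frame of tray_board between -0.0145 and 0.0145 m and z of wheel2_c in the frame of tray_board between 0.022 and 0.036 m and angle between wheel2_c's own z axis and vertical below 0.15 rad and z of wheel2 in the frame of wheel2_c above 0 m and contact force between wheel2 and tray_board above 2 N) or (x of wheel2_c in the frame of pan between -0.0615 and 0.0615 m and y of wheel2_c in the frame of pan between -0.0145 and 0.0145 m and z of wheel2_c in the frame of pan between 0.022 and 0.036 m and angle between wheel2_c's own z axis and vertical below 0.15 rad and not (z of wheel2 in the frame of wheel2_c above 0 m))) and ((x of wheel3_c in the frame of tray_plain between -0.0615 and 0.0615 m and y of wheel3_c in the frame of tray_plain between -0.0145 and 0.0145 m and z of wheel3_c in the frame of tray_plain between 0.022 and 0.036 m and angle between wheel3_c's own z axis and vertical below 0.15 rad and z of wheel3 in the frame of wheel3_c above 0 m and contact force between wheel3 and tray_plain below 2 N) or (x of wheel3_c in the frame of tray_board between -0.0615 and 0.0615 m and y of wheel3_c in the frame of tray_board between -0.0145 and 0.0145 m and z of wheel3_c in the frame of tray_board between 0.022 and 0.036 m and angle between wheel3_c's own z axis and vertical below 0.15 rad and z of wheel3 in the frame of wheel3_c above 0 m and contact force between wheel3 and tray_board above 2 N) or (x of wheel3_c in the frame of pan between -0.0615 and 0.0615 m and y of wheel3_c in the frame of pan between -0.0145 and 0.0145 m and z of wheel3_c in the frame of pan between 0.022 and 0.036 m and angle between wheel3_c's own z axis and vertical below 0.15 rad and not (z of wheel3 in the frame of wheel3_c above 0 m))) and ((x of wheel4_c in the frame of tray_plain between -0.0615 and 0.0615 m and y of wheel4_c in the frame of tray_plain between -0.0145 and 0.0145 m and z of wheel4_c in the frame of tray_plain between 0.022 and 0.036 m and angle between wheel4_c's own z axis and vertical below 0.15 rad and z of wheel4 in the frame of wheel4_c above 0 m and contact force between wheel4 and tray_plain below 2 N) or (x of wheel4_c in the frame of tray_board between -0.0615 and 0.0615 m and y of wheel4_c in the frame of tray_board between -0.0145 and 0.0145 m and z of wheel4_c in the frame of tray_board between 0.022 and 0.036 m and angle between wheel4_c's own z axis and vertical below 0.15 rad and z of wheel4 in the frame of wheel4_c above 0 m and contact force between wheel4 and tray_board above 2 N) or (x of wheel4_c in the frame of pan between -0.0615 and 0.0615 m and y of wheel4_c in the frame of pan between -0.0145 and 0.0145 m and z of wheel4_c in the frame of pan between 0.022 and 0.036 m and angle between wheel4_c's own z axis and vertical below 0.15 rad and not (z of wheel4 in the frame of wheel4_c above 0 m))) and ((x of wheel5_c in the frame of tray_plain between -0.0615 and 0.0615 m and y of wheel5_c in the frame of tray_plain between -0.0145 and 0.0145 m and z of wheel5_c in the frame of tray_plain between 0.022 and 0.036 m and angle between wheel5_c's own z axis and vertical below 0.15 rad and z of wheel5 in the frame of wheel5_c above 0 m and contact force between wheel5 and tray_plain below 2 N) or (x of wheel5_c in the frame of tray_board between -0.0615 and 0.0615 m and y of wheel5_c in the frame of tray_board between -0.0145 and 0.0145 m and z of wheel5_c in the frame of tray_board between 0.022 and 0.036 m and angle between wheel5_c's own z axis and vertical below 0.15 rad and z of wheel5 in the frame of wheel5_c above 0 m and contact force between wheel5 and tray_board above 2 N) or (x of wheel5_c in the frame of pan between -0.0615 and 0.0615 m and y of wheel5_c in the frame of pan between -0.0145 and 0.0145 m and z of wheel5_c in the frame of pan between 0.022 and 0.036 m and angle between wheel5_c's own z axis and vertical below 0.15 rad and not (z of wheel5 in the frame of wheel5_c above 0 m))) and ((x of wheel6_c in the frame of tray_plain between -0.0615 and 0.0615 m and y of wheel6_c in the frame of tray_plain between -0.0145 and 0.0145 m and z of wheel6_c in the frame of tray_plain between 0.022 and 0.036 m and angle between wheel6_c's own z axis and vertical below 0.15 rad and z of wheel6 in the frame of wheel6_c above 0 m and contact force between wheel6 and tray_plain below 2 N) or (x of wheel6_c in the frame of tray_board between -0.0615 and 0.0615 m and y of wheel6_c in the frame of tray_board between -0.0145 and 0.0145 m and z of wheel6_c in the frame of tray_board between 0.022 and 0.036 m and angle between wheel6_c's own z axis and vertical below 0.15 rad and z of wheel6 in the frame of wheel6_c above 0 m and contact force between wheel6 and tray_board above 2 N) or (x of wheel6_c in the frame of pan between -0.0615 and 0.0615 m and y of wheel6_c in the frame of pan between -0.0145 and 0.0145 m and z of wheel6_c in the frame of pan between 0.022 and 0.036 m and angle between wheel6_c's own z axis and vertical below 0.15 rad and not (z of wheel6 in the frame of wheel6_c above 0 m)))), for 0.2 s.
At the end, for the whole second after the job is handed in: Every wheel present lies flat, hub up, at rest on the floor of its tray: badly drilled (hole ends below mid-height) in the pan, good light in the plain tray, good heavy (over 2 N) in the tray with the end board; the guard is shut to within 0.15 rad (all of step 3 and linear speed of each of wheel1, wheel2, wheel3, wheel4, wheel5, wheel6 below 0.02 m/s and value of joint guard below 0.15 rad); the robot touches nothing.
It fails at once if the glue jar is moved more than 30 mm (distance of glue_jar from where it was at the start of the episode above 0.03 m).
It fails at once if the offcut is moved more than 30 mm (distance of offcut from where it was at the start of the episode above 0.03 m).
It fails at once if the brush is moved more than 30 mm (distance of brush from where it was at the start of the episode above 0.03 m).
Of wheel1, wheel2, wheel3, wheel4, wheel5, wheel6 only 3 to 4 are there at a start; the rules pass over those that are not, and their reading is None.
At some moment in a run one of wheel1, wheel2, wheel3, wheel4, wheel5, wheel6 may be knocked a few centimetres aside while the robot is not near it.
It also fails if it takes over 210 s, if anything falls off the work surface, if the arm or the gripper's body presses on something with over 40 N, if the wrist force passes 120 N, or if a joint passes its speed limit or range.

## Working session

There is one attempt and no reset: what is moved stays moved. The work goes in short steps, Python scripts to look and compute and a tool call to move; the robot and the scene stay as the last step left them, time stands still between calls to the robot, and variables do not carry over. Pictures are saved under pics/ and viewed, and the job is handed in when it is done.

Besides the shell and the picture viewer there is one more tool, called in YAML: its name, and indented under it one key for each argument. apply_moves: Moves the arm, as the interface text tells. Its arguments: {"type":"object","properties":{"commands":{"type":"array"},"force":{"type":"number"}},"required":["commands"]}

```bash
mkdir -p pics; cat > h.py <<'E'
from bench import r, grab_frame, search_frame, cut_out, pinpoint
import numpy as np, cv2
from scipy.spatial.transform import Rotation as R
def save(f,n): cv2.imwrite('pics/'+n+'.png',cv2.cvtColor(f['pixels'],cv2.COLOR_RGB2BGR))
def cam(name):
    o=r.get_obs(); f=grab_frame(name)
    if name=='wrist':
        T=np.eye(4);T[:3,:3]=R.from_rotvec(o['orientation']).as_matrix();T[:3,3]=o['tcp_pos']
        T=T@np.array(f['T_tool_cam']); f['position']=T[:3,3]; f['rotation']=T[:3,:3]
    else:
        f['position']=np.array(f['position']); f['rotation']=np.array(f['rotation'])
        if f['rotation'].shape!=(3,3): f['rotation']=R.from_rotvec(f['rotation']).as_matrix()
    f['mtx']=np.array(f['mtx']); return f
def ray(f,px):
    d=f['rotation']@np.linalg.inv(f['mtx'])@np.array([px[0],px[1],1.]); return f['position'],d
def onz(f,px,z):
    p,d=ray(f,px); return p+d*(z-p[2])/d[2]
def proj(f,X):
    c=f['rotation'].T@(np.array(X)-f['position']); u=f['mtx']@c; return u[:2]/u[2]
E
python3 - <<'E'
from h import *
o=r.get_obs(); print({k:np.round(v,3) for k,v in o.items()}, r.tcp_to_grasp)
for n in ['side','top','wrist']:
    f=cam(n); save(f,n+'0'); print(n,f['position'],f['rotation'].round(3).tolist(),f['mtx'].tolist())
    for l in ['wheel1_c','gauge_seat','pin_tip','gauge_pivot','guard_knob','tray_plain','tray_board','pan','glue_jar','offcut','brush']:
        for d in pinpoint(l,n)[:5]:
            px=np.array(d['point'])*[512,384]
            z={'wheel1_c':.024,'gauge_seat':.018,'pin_tip':.048,'gauge_pivot':.057,'guard_knob':.074}.get(l,0)
            print(l,round(d['confidence'],2),px.round(0),onz(f,px,z).round(3))
E
```

```text
{'clock': np.float64(0.0), 'joints': array([-1.399,  0.478,  0.022,  1.556, -0.012,  1.109, -0.083]), 'qvel': array([-0.001,  0.   ,  0.002,  0.   ,  0.001,  0.001, -0.   ]), 'tau': array([-0.0000e+00, -5.9645e+01,  1.6080e+00, -2.8120e+01,  1.2000e-02,
        9.0000e-03, -0.0000e+00]), 'tcp_pos': array([0.186, 0.648, 0.23 ]), 'orientation': array([ 0.218,  1.56 , -0.221]), 'contact_force': array([ 0.55 ,  0.   , -0.001]), 'moment': array([-0.002, -0.004,  0.029]), 'grip_width': np.float64(0.086)} 0.0187
side [ 0.18531218 -0.76968433  0.7116912 ] [[0.923, -0.24, 0.3], [-0.385, -0.569, 0.727], [-0.004, -0.787, -0.617]] [[430.5317198502557, 0.0, 260.7133355610756], [0.0, 430.5317198502557, 183.29923700353922], [0.0, 0.0, 1.0]]
wheel1_c 0.96 [211. 146.] [0.453 0.257 0.024]
wheel1_c 0.5 [237. 121.] [0.574 0.367 0.024]
gauge_seat 0.94 [128. 163.] [0.217 0.276 0.018]
gauge_seat 0.88 [223. 325.] [ 0.296 -0.315  0.018]
gauge_seat 0.61 [245. 194.] [0.469 0.021 0.018]
pin_tip 0.83 [130. 154.] [0.227 0.272 0.048]
pin_tip 0.63 [222. 316.] [ 0.296 -0.316  0.048]
pin_tip 0.6 [251. 183.] [0.485 0.
[... 1713 characters left out ...]
 0.074]
guard_knob 0.87 [163. 297.] [0.219 0.256 0.074]
guard_knob 0.74 [245. 203.] [0.478 0.023 0.074]
guard_knob 0.66 [251. 209.] [0.463 0.008 0.074]
tray_plain 0.7 [301. 203.] [ 0.488 -0.148  0.   ]
tray_board 0.65 [339. 188.] [ 0.536 -0.268  0.   ]
pan 0.86 [378. 191.] [ 0.525 -0.391  0.   ]
glue_jar 0.78 [309. 128.] [ 0.733 -0.183  0.   ]
offcut 0.98 [246. 129.] [0.733 0.021 0.   ]
offcut 0.66 [247. 182.] [0.559 0.02  0.   ]
brush 0.68 [174. 128.] [0.74  0.254 0.   ]
wrist [0.10907045 0.67060316 0.37340316] [[0.277, 0.914, 0.296], [0.961, -0.264, -0.085], [0.0, 0.308, -0.951]] [[321.67312708350437, 0.0, 250.82233754349028], [0.0, 321.67312708350437, 197.91722469991367], [0.0, 0.0, 1.0]]
```

View pics/side0.png

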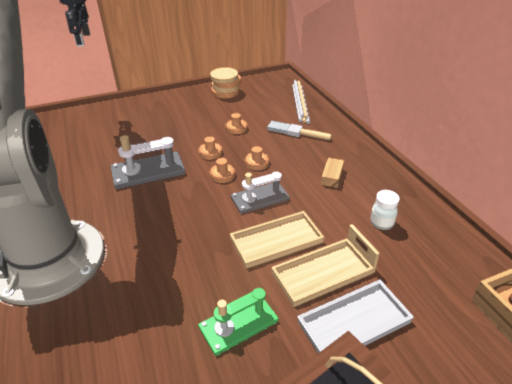

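View pics/top0.png

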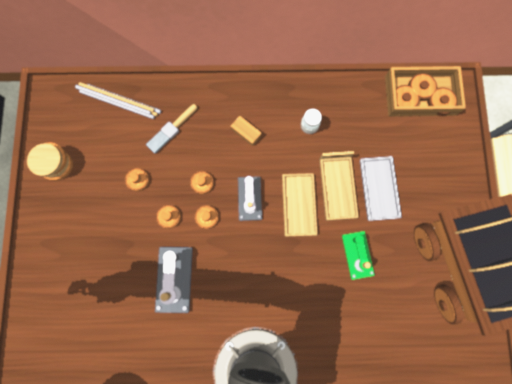

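View pics/wrist0.png

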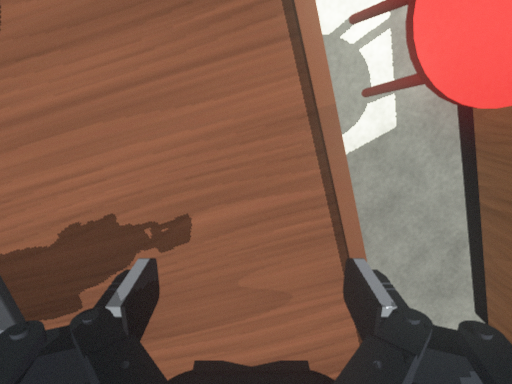

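The real gauge is the smaller dark one, at top (250,198). There are four wheels, at top pixels (137,180), (202,182), (168,216) and (206,217). Next I'll write a move planner and take a closer look with the wrist camera.

```bash
cat >> h.py <<'E'
def downR(a):
    c,s=np.cos(a),np.sin(a); return np.column_stack([[0,0,-1],[c,s,0],[s,-c,0]])
def yaw():
    M=R.from_rotvec(r.get_obs()['orientation']).as_matrix(); return np.arctan2(M[1,1],M[0,1])
def plan(p,a,o=None):
    """shift mm & rotvec from current measured pose"""
    o=o or r.get_obs(); M=R.from_rotvec(o['orientation']).as_matrix()
    s=M.T@(np.array(p)-o['tcp_pos'])*1000; w=R.from_matrix(M.T@downR(a)).as_rotvec()
    print('shift',s.round(1),'rot',w.round(3),'n>=',np.ceil(max(np.linalg.norm(s)/50,np.linalg.norm(w)/.15)))
E
python3 - <<'E'
from h import *
print(yaw(), r.get_obs()['joints'])
M=R.from_rotvec(r.get_obs()['orientation']).as_matrix();print(M.round(3))
f=grab_frame('wrist');print(np.array(f['T_tool_cam']).round(3))
plan([.40,.13,.33],np.pi/2)
plan([.40,.13,.33],0)
plan([.46,.13,.33],yaw())
f=cam('top')
for p in [(137,180),(202,182),(168,216),(206,217)]: print(onz(f,p,.03).round(3))
for l in ['wheel1_c','wheel2_c','wheel3_c']:
  for d in cut_out(l,'top'): print(l,d['confidence'],np.array(d['point'])*[512,384],d['pixels'].sum())
E
```

```text
1.2910106393078795 [-1.3991104   0.47701098  0.02237314  1.5554173  -0.0114869   1.10930816
 -0.08310817]
[[-0.     0.276  0.961]
 [-0.     0.961 -0.276]
 [-1.    -0.    -0.   ]]
[[-0.    -0.308  0.951 -0.142]
 [ 1.    -0.001 -0.    -0.   ]
 [ 0.001  0.951  0.308 -0.08 ]
 [ 0.     0.     0.     1.   ]]
shift [ -98.7 -439.6  348.6] rot [-0.28 -0.   -0.  ] n>= 12.0
shift [ -98.7 -439.6  348.6] rot [ 1.291 -0.    -0.   ] n>= 12.0
shift [ -98.7 -423.   406.2] rot [ 0. -0. -0.] n>= 12.0
[0.562 0.356 0.03 ]
[0.553 0.157 0.03 ]
[0.45  0.258 0.03 ]
[0.446 0.143 0.03 ]
wheel1_c 0.6 [168.6016 213.312 ] 381
wheel2_c 0.63 [200.192  182.8992] 397
wheel3_c 0.67 [205.5168 217.8816] 419
```

apply_moves:
  commands:
    - [85,-100,-420,365,-0.28,0,0]
    - [85,-100,-420,365,-0.28,0,0]
    - [85,-100,-420,365,-0.28,0,0]
    - [85,-100,-420,365,-0.28,0,0]
    - [85,-100,-420,365,-0.28,0,0]
    - [85,-100,-420,365,-0.28,0,0]
    - [85,-100,-420,365,-0.28,0,0]
    - [85,-100,-420,365,-0.28,0,0]
    - [85,-100,-420,365,-0.28,0,0]
    - [85,-100,-420,365,-0.28,0,0]
    - [85,-100,-420,365,-0.28,0,0]
    - [85,-100,-420,365,-0.28,0,0]
    - [85,-100,-420,365,-0.28,0,0]
    - [85,-100,-420,365,-0.28,0,0]
    - [85,-100,-420,365,-0.28,0,0]
    - [85,-100,-420,365,-0.28,0,0]

```text
clock: 3.65
tcp_pos: [0.4206, 0.1456, 0.331]
orientation: [-0.002, 1.571, 0.002]
contact_force: [-0.2, 0.4, -0.2]
grip_width: 0.0853
```

```bash
python3 - <<'E'
from h import *
print(r.get_obs()['tcp_pos'],yaw(),r.get_obs()['joints'])
f=cam('wrist'); save(f,'w1')
for l in ['wheel1_c','gauge_seat','pin_tip','gauge_pivot','guard_knob','tray_plain','tray_board','pan']:
        for d in pinpoint(l,'wrist')[:5]:
            px=np.array(d['point'])*[512,384]
            z={'wheel1_c':.024,'gauge_seat':.018,'pin_tip':.048,'gauge_pivot':.057,'guard_knob':.074}.get(l,0)
            print(l,round(d['confidence'],2),px.round(0),onz(f,px,z).round(3))
E
```

```text
[0.42059782 0.14557523 0.33097648] 1.5736131277151069 [-0.76945867 -0.016723    0.29491681  1.95630809  0.00512975  1.20190415
  1.09717965]
wheel1_c 0.82 [329. 175.] [0.451 0.258 0.024]
wheel1_c 0.38 [389. 250.] [0.571 0.36  0.024]
gauge_seat 0.9 [161. 188.] [0.473 0.013 0.018]
pin_tip 0.65 [154. 194.] [0.473 0.012 0.048]
gauge_pivot 0.76 [335.  79.] [0.323 0.247 0.057]
gauge_pivot 0.69 [156. 246.] [0.547 0.011 0.057]
guard_knob 0.77 [144. 201.] [0.475 0.006 0.074]
tray_plain 0.71 [ 66. 191.] [ 0.483 -0.138  0.   ]
```

View pics/w1.png

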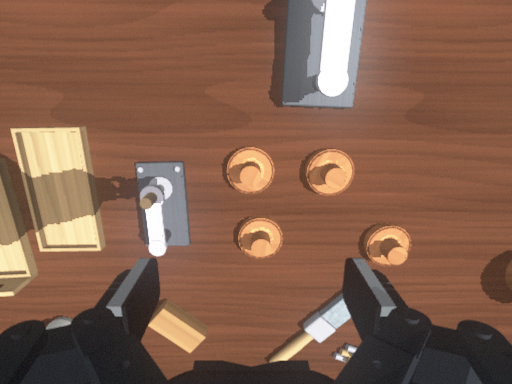

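```bash
python3 - <<'E'
from h import *
plan([.47,.06,.2],np.pi/2)
E
```

```text
shift [131.3 -84.4  48.8] rot [ 0.  0. -0.] n>= 4.0
```

apply_moves:
  commands:
    - [85,130,-85,50,0,0,0]
    - [85,130,-85,50,0,0,0]
    - [85,130,-85,50,0,0,0]
    - [85,130,-85,50,0,0,0]
    - [85,130,-85,50,0,0,0]
    - [85,130,-85,50,0,0,0]
    - [85,130,-85,50,0,0,0]
    - [85,130,-85,50,0,0,0]

```text
clock: 4.9
tcp_pos: [0.4718, 0.0607, 0.2026]
orientation: [-0.0, 1.568, 0.003]
contact_force: [-0.3, 0.0, 0.4]
grip_width: 0.0854
```

```bash
python3 - <<'E'
from h import *
f=cam('wrist'); save(f,'w2'); import pickle; pickle.dump({k:f[k] for k in f},open('w2.pkl','wb'))
print(r.get_obs()['tcp_pos'])
for l in ['wheel1_c','gauge_seat','pin_tip','gauge_pivot','guard_knob','tray_plain','tray_board','pan']:
        for d in pinpoint(l,'wrist')[:5]:
            px=np.array(d['point'])*[512,384]
            z={'wheel1_c':.024,'gauge_seat':.018,'pin_tip':.048,'gauge_pivot':.057,'guard_knob':.074}.get(l,0)
            print(l,round(d['confidence'],2),px.round(0),onz(f,px,z).round(4))
E
```

```text
[0.47165385 0.06042926 0.20243594]
wheel1_c 0.6 [448. 153.] [0.4487 0.2589 0.024 ]
gauge_seat 0.82 [202. 178.] [0.476  0.0104 0.018 ]
gauge_seat 0.38 [331. 149.] [0.4452 0.1422 0.018 ]
pin_tip 0.8 [197. 185.] [0.4751 0.0094 0.048 ]
gauge_pivot 0.33 [223. 347.] [0.6595 0.03   0.057 ]
guard_knob 0.6 [192. 196.] [0.4782 0.0087 0.074 ]
tray_plain 0.61 [ 68. 180.] [ 0.4826 -0.1407  0.    ]
```

View pics/w2.png

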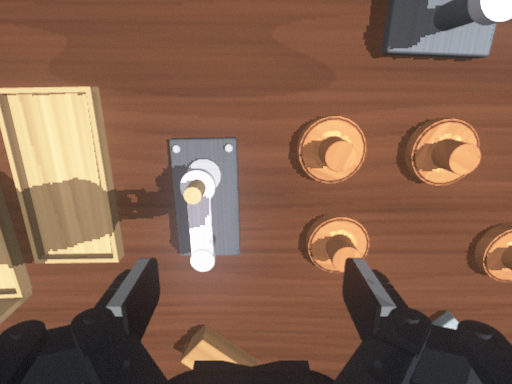

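```bash
python3 - <<'E'
from h import *
f=cam('wrist')
g=f['pixels'][120:285,150:260]
cv2.imwrite('pics/c2.png',cv2.cvtColor(cv2.resize(g,None,fx=5,fy=3.6*1,interpolation=cv2.INTER_CUBIC),cv2.COLOR_RGB2BGR))
for px in [(203,261)]:
  for z in (.057,.062,.065): print(onz(f,px,z).round(4))
E
```

```text
[0.55   0.0115 0.057 ]
[0.5472 0.0123 0.062 ]
[0.5455 0.0128 0.065 ]
```

View pics/c2.png

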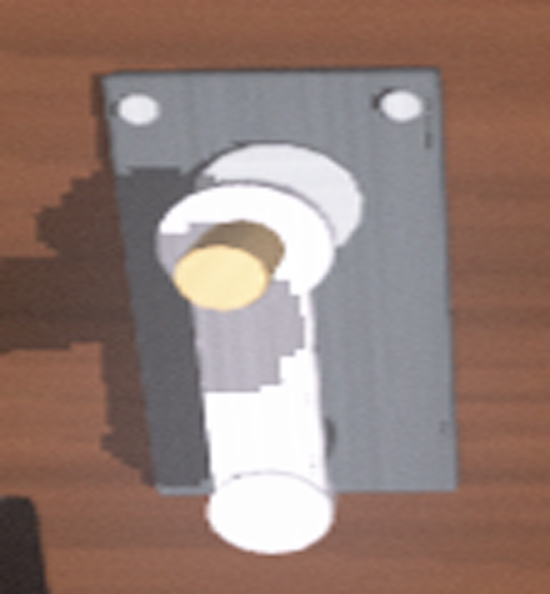

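```bash
python3 - <<'E'
from h import *
f=cam('wrist')
print(onz(f,(194.2,197.2),.087), r.get_obs()['joints'])
c=f['pixels']
# pivot crop centre (270,512)->(204,262.2); seat disc 
print(onz(f,(204,262.2),.063))
plan([.4735,.008,.068],np.pi/2)
E
```

```text
[0.47328514 0.0118874  0.087     ] [-0.61630129  0.18472801  0.40824073  2.07364682 -0.09320803  0.90027063
  1.41471572]
[0.54790801 0.01337597 0.063     ]
shift [133.3 -51.3   2.3] rot [ 0. -0.  0.] n>= 3.0
```

apply_moves:
  commands:
    - [36,40,-48,2,0,0,0]
    - [36,60,-48,2,0,0,0]
    - [36,60,-48,2,0,0,0]
    - [36,60,-48,2,0,0,0]
    - [36,80,-48,2,0,0,0]
    - [36,100,-48,2,0,0,0]
    - [36,120,-48,2,0,0,0]
    - [36,133,-48,2,0,0,0]
    - [30,133,-48,2,0,0,0]
    - [26,133,-48,2,0,0,0]
    - [26,133,-48,2,0,0,0]
  force: 20

```text
clock: 6.55
tcp_pos: [0.4742, 0.0116, 0.0694]
orientation: [0.0, 1.569, 0.001]
contact_force: [-0.7, -0.6, 0.6]
grip_width: 0.0262
```

```bash
python3 - <<'E'
from h import *
f=cam('wrist'); save(f,'w3'); o=r.get_obs();print(o['tcp_pos'],yaw(),o['joints'],o['contact_force'])
P=np.array([.548,.0125]);M=R.from_rotvec(o['orientation']).as_matrix()
for t in np.arange(.1,1.71,.1):
    p=[P[0]-.075*np.cos(t),P[1]-.075*np.sin(t),o['tcp_pos'][2]]
    s=M.T@(np.array(p)-o['tcp_pos'])*1000; print(round(t,1),s.round(0))
E
```

```text
[0.47408324 0.01153587 0.06928582] 1.5710252444445685 [-0.45336312  0.4096331   0.36108418  2.17907404 -0.2562786   0.59001494
  1.66524512] [ 0.1094008   0.00758122 -0.22919067]
0.1 [-0. -7. -1.]
0.2 [ -0. -14.   0.]
0.3 [ -0. -21.   2.]
0.4 [ -0. -28.   5.]
0.5 [ -0. -35.   8.]
0.6 [ -0. -41.  12.]
0.7 [  0. -47.  17.]
0.8 [  0. -53.  22.]
0.9 [  0. -58.  27.]
1.0 [  0. -62.  33.]
1.1 [  0. -66.  40.]
1.2 [  0. -69.  47.]
1.3 [  0. -71.  54.]
1.4 [  0. -73.  61.]
1.5 [  0. -74.  69.]
1.6 [  0. -74.  76.]
1.7 [  0. -73.  84.]
```

View pics/w3.png

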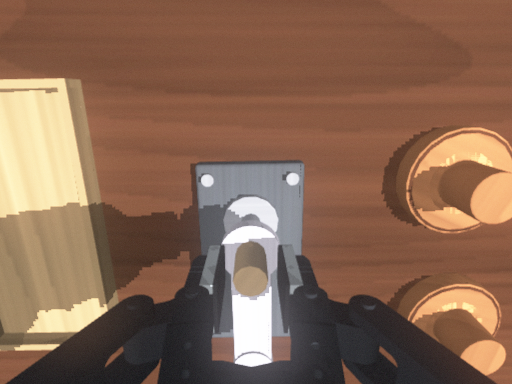

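apply_moves:
  commands:
    - [26,0,-7,-1,-0.06,0,0]
    - [26,0,-14,0,-0.12,0,0]
    - [26,0,-21,2,-0.18,0,0]
    - [26,0,-28,5,-0.24,0,0]
    - [26,0,-35,8,-0.3,0,0]
    - [26,0,-41,12,-0.36,0,0]
    - [26,0,-47,17,-0.42,0,0]
    - [26,0,-53,22,-0.48,0,0]
    - [26,0,-58,27,-0.54,0,0]
    - [26,0,-62,33,-0.6,0,0]
    - [26,0,-66,40,-0.66,0,0]
    - [26,0,-69,47,-0.72,0,0]
    - [26,0,-71,54,-0.78,0,0]
    - [26,0,-73,61,-0.84,0,0]
    - [26,0,-74,69,-0.9,0,0]
    - [26,0,-74,76,-0.96,0,0]
    - [26,0,-73,84,-1.0,0,0]
    - [26,0,-73,84,-1.0,0,0]

```text
clock: 8.4
tcp_pos: [0.5586, -0.0616, 0.0691]
orientation: [-0.78, 1.425, 0.779]
contact_force: [0.5, 0.1, -0.1]
grip_width: 0.0258
```

```bash
python3 - <<'E'
from h import *
f=cam('wrist'); save(f,'w4'); o=r.get_obs();print(o['tcp_pos'],yaw(),o['joints'],o['contact_force'])
E
```

```text
[ 0.55783353 -0.06170653  0.06888545] 2.57002873843739 [-0.07954598  0.50110128  0.10039309  1.96558016 -0.07691605  0.67726434
  2.63852926] [-0.27263215  0.52273811  0.14396921]
```

View pics/w4.png

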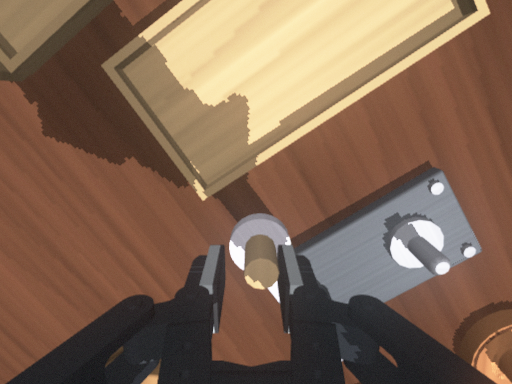

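```bash
python3 - <<'E'
from h import *
plan([.45,.06,.21],np.pi/2)
E
```

```text
shift [-141.2  156.4   44.1] rot [0.999 0.001 0.001] n>= 7.0
```

apply_moves:
  commands:
    - [26,-25,0,0,0,0,0]
    - [26,-60,0,0,0,0,0]
    - [60,-100,40,10,0.15,0,0]
    - [85,-141,80,20,0.3,0,0]
    - [85,-141,120,30,0.45,0,0]
    - [85,-141,156,44,0.6,0,0]
    - [85,-141,156,44,0.75,0,0]
    - [85,-141,156,44,0.9,0,0]
    - [85,-141,156,44,1,0,0]
    - [85,-141,156,44,1,0,0]
    - [85,-141,156,44,1,0,0]

```text
clock: 9.55
tcp_pos: [0.4495, 0.0595, 0.2094]
orientation: [-0.002, 1.571, 0.003]
contact_force: [-0.4, 0.7, -0.6]
grip_width: 0.0847
```

```bash
python3 - <<'E'
from h import *
f=cam('wrist'); save(f,'w5'); o=r.get_obs();print(o['tcp_pos'],yaw(),o['joints'],o['contact_force'])
for l in ['wheel1_c','gauge_seat','pin_tip','gauge_pivot','guard_knob','tray_plain']:
        for d in pinpoint(l,'wrist')[:5]:
            px=np.array(d['point'])*[512,384]
            z={'wheel1_c':.024,'gauge_seat':.018,'pin_tip':.048,'gauge_pivot':.057,'guard_knob':.074}.get(l,0)
            print(l,round(d['confidence'],2),px.round(0),onz(f,px,z).round(4))
big=cv2.resize(f['pixels'][110:300,130:400],None,fx=2.9,fy=2.9,interpolation=cv2.INTER_CUBIC)
cv2.imwrite('pics/w5c.png',cv2.cvtColor(big,cv2.COLOR_RGB2BGR))
E
```

```text
[0.44953118 0.05948498 0.2093703 ] 1.5735869530557771 [-0.45443851  0.13209229  0.20302719  2.09868229 -0.0336746   0.91372402
  1.34102656] [ 0.1091714   0.50397363 -0.53196885]
wheel1_c 0.63 [ 77. 196.] [ 0.4741 -0.1259  0.024 ]
wheel1_c 0.62 [444. 175.] [0.4494 0.2616 0.024 ]
gauge_seat 0.97 [207. 197.] [0.4761 0.0119 0.018 ]
pin_tip 0.69 [203. 204.] [0.4743 0.0123 0.048 ]
gauge_pivot 0.67 [204. 194.] [0.4604 0.015  0.057 ]
gauge_pivot 0.61 [203. 273.] [0.5469 0.0096 0.057 ]
gauge_pivot 0.55 [487.  33.] [0.321 0.254 0.057]
tray_plain 0.86 [ 78. 199.] [ 0.485  -0.1393  0.    ]
```

View pics/w5.png

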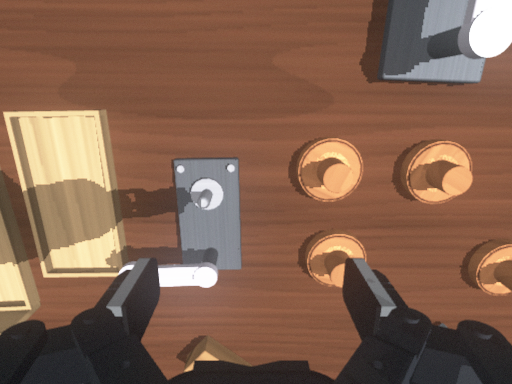

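View pics/w5c.png

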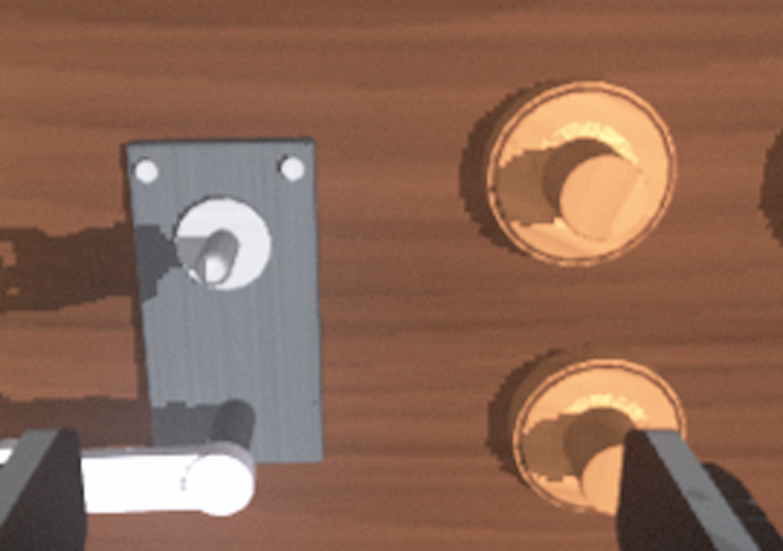

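```bash
python3 - <<'E'
from h import *
f=cam('wrist')
for n,p,z in [('tip',(203.1,203.1),.048),('seat',(206.9,193.8),.018),('hub',(337.9,177.9),.048),('disc',(330.7,170),.016)]: print(n,onz(f,p,z).round(4))
t=cam('top')
for l,c in [('guard_knob','top'),('pin_tip','top')]:
  for d in pinpoint(l,c)[:4]: print(l,d['confidence'],onz(t,np.array(d['point'])*[512,384],.05))
E
```

```text
tip [0.4731 0.012  0.048 ]
seat [0.4727 0.0119 0.018 ]
hub [0.4473 0.1442 0.048 ]
disc [0.4469 0.1447 0.016 ]
guard_knob 0.95 [0.21800336 0.26931934 0.05      ]
guard_knob 0.6 [ 0.55632416 -0.05512866  0.05      ]
guard_knob 0.57 [ 0.29261449 -0.32722511  0.05      ]
pin_tip 0.89 [0.47985197 0.01138963 0.05      ]
pin_tip 0.66 [0.21846405 0.24314327 0.05      ]
pin_tip 0.62 [ 0.29509523 -0.31404291  0.05      ]
```

apply_moves:
  commands:
    - [60,30,40,-2.4,0,0,0]
    - [60,60,85,-2.4,0,0,0]
    - [60,100,85,-2.4,0,0,0]
    - [60,130,85,-2.4,0,0,0]
    - [60,150,85,-2.4,0,0,0]
    - [60,165,85,-2.4,0,0,0]
    - [60,180,85,-2.4,0,0,0]
    - [60,189,85,-2.4,0,0,0]
    - [60,189,85,-2.4,0,0,0]
    - [60,189,85,-2.4,0,0,0]

```text
clock: 11.1
tcp_pos: [0.4476, 0.1447, 0.0206]
orientation: [-0.0, 1.571, 0.0]
contact_force: [-1.1, 0.2, 0.9]
grip_width: 0.0597
```

```bash
python3 - <<'E'
from h import *
f=cam('wrist'); save(f,'w6'); o=r.get_obs();print(o['tcp_pos'],yaw(),o['joints'],o['contact_force'])
E
```

```text
[0.44777138 0.14478201 0.02084641] 1.5708738583868094 [-0.52561627  0.48138405  0.09728303  2.19210119 -0.09933707  0.4711156
  1.2200766 ] [-0.05725723  0.34949101 -0.33018289]
```

View pics/w6.png

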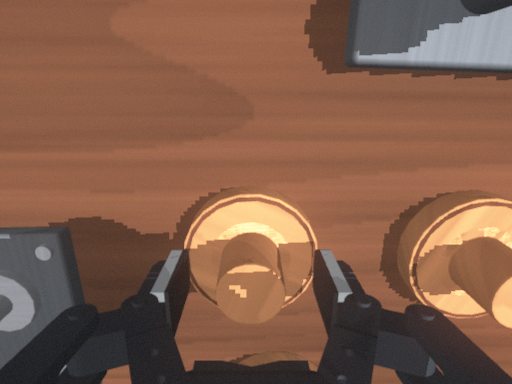

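apply_moves:
  commands:
    - [20,0,0,0,0,0,0]
    - [20,0,0,0,0,0,0]
    - [20,0,0,0,0,0,0]
    - [20,0,0,0,0,0,0]
    - [20,0,0,0,0,0,0]
    - [20,0,0,0,0,0,0]
    - [20,-20,0,0,0,0,0]
    - [20,-50,0,0,0,0,0]
    - [20,-80,0,0,0,0,0]
    - [20,-80,0,0,0,0,0]
    - [20,-80,0,0,0,0,0]
    - [20,-80,0,0,0,0,0]
  force: 40

```text
clock: 12.35
tcp_pos: [0.4465, 0.1444, 0.0995]
orientation: [-0.001, 1.572, -0.0]
contact_force: [0.2, 0.3, -0.9]
grip_width: 0.0287
```

```bash
cat >> h.py <<'E'
def weigh(n=6):
    F=[]
    for i in range(n):
        grab_frame('wrist'); F.append(r.get_obs()['contact_force'])
    print('F',np.mean(F,0).round(2),'sd',np.std(F,0).round(2))
E
python3 - <<'E'
from h import *
f=cam('wrist'); save(f,'w7'); o=r.get_obs();print(o['tcp_pos'],yaw(),o['grip_width']);weigh()
plan([.473,.012,.12],np.pi/2)
E
```

```text
[0.44641556 0.1442972  0.09929279] 1.571098898226096 0.028658851456053656
F [ 0.16  0.23 -0.88] sd [0.51 0.29 0.28]
shift [ -20.1 -132.5   25.9] rot [ 0.    -0.001  0.   ] n>= 3.0
```

View pics/w7.png

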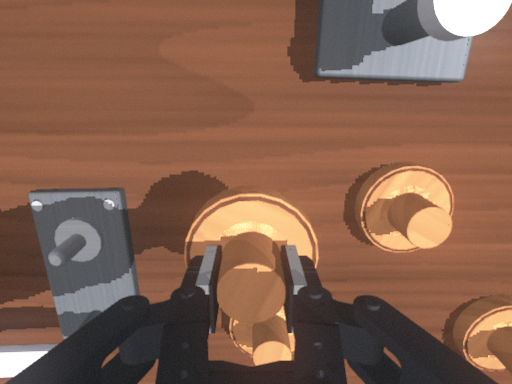

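apply_moves:
  commands:
    - [20,-20,-45,9,0,0,0]
    - [20,-20,-90,18,0,0,0]
    - [20,-20,-132.5,26,0,0,0]
    - [20,-20,-132.5,26,0,0,0]
    - [20,-20,-132.5,26,0,0,0]
    - [20,0,-132.5,26,0,0,0]
    - [20,20,-132.5,26,0,0,0]
    - [20,22,-132.5,26,0,0,0]
    - [20,22,-132.5,26,0,0,0]
    - [20,22,-132.5,26,0,0,0]

```text
clock: 13.7
tcp_pos: [0.4738, 0.0129, 0.0789]
orientation: [-0.001, 1.57, 0.001]
contact_force: [0.1, 0.1, -1.0]
grip_width: 0.0289
```

```bash
python3 - <<'E'
from h import *
o=r.get_obs();print(o['tcp_pos'],o['contact_force']);f=cam('wrist');save(f,'w8')
s=cam('side');p=proj(s,[.473,.012,.05]).astype(int);print(p)
c=s['pixels'][max(0,p[1]-60):p[1]+60,p[0]-80:p[0]+80]
cv2.imwrite('pics/s8.png',cv2.cvtColor(cv2.resize(c,None,fx=4,fy=4,interpolation=cv2.INTER_CUBIC),cv2.COLOR_RGB2BGR))
E
```

```text
[0.47381668 0.01286275 0.078937  ] [ 0.05035331  0.09781683 -1.04098577]
[247 186]
```

View pics/s8.png

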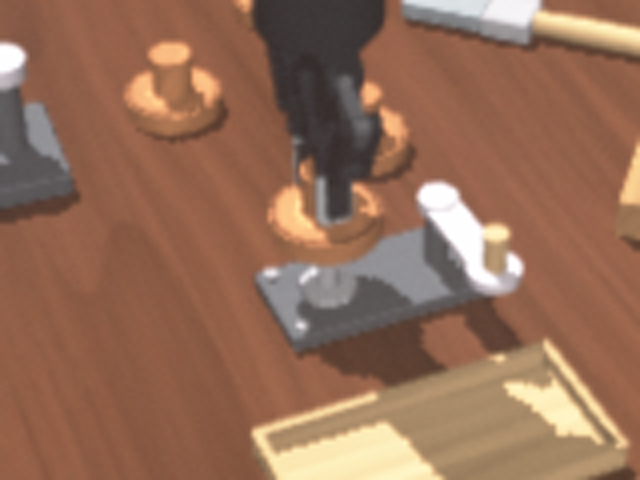

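View pics/w8.png

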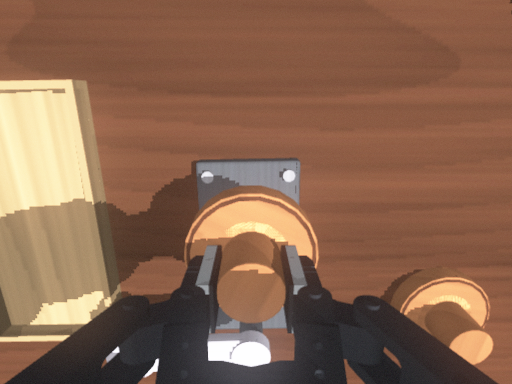

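apply_moves:
  commands:
    - [20,4,-0.6,0,0,0,0]
    - [20,8,-0.6,0,0,0,0]
    - [20,11,-0.6,0,0,0,0]
    - [20,14,-0.6,0,0,0,0]
    - [20,17,-0.6,0,0,0,0]
    - [20,20,-0.6,0,0,0,0]
    - [20,20,-0.6,0,0,0,0]

```text
clock: 14.5
tcp_pos: [0.473, 0.0115, 0.0578]
orientation: [-0.0, 1.572, -0.0]
contact_force: [0.2, 0.7, -0.2]
grip_width: 0.0286
```

apply_moves:
  commands:
    - [20,2,0,0,0,0,0]
    - [20,4,0,0,0,0,0]
    - [20,6,0,0,0,0,0]
    - [20,7.5,0,0,0,0,0]
    - [20,7.5,0,0,0,0,0]

```text
clock: 15.0
tcp_pos: [0.4732, 0.0115, 0.0506]
orientation: [-0.0, 1.571, 0.0]
contact_force: [0.3, 0.1, -0.5]
grip_width: 0.0289
```

apply_moves:
  commands:
    - [20,3,0,0,0,0,0]
    - [20,6,0,0,0,0,0]
    - [20,9,0,0,0,0,0]
    - [20,10.5,0,0,0,0,0]
    - [20,12,0,0,0,0,0]
    - [20,12.5,0,0,0,0,0]
    - [20,12.5,0,0,0,0,0]
    - [20,12.5,0,0,0,0,0]

```text
clock: 15.8
tcp_pos: [0.4733, 0.0115, 0.039]
orientation: [0.0, 1.571, 0.0]
contact_force: [-3.4, -0.4, 11.3]
grip_width: 0.0288
```

```bash
python3 - <<'E'
from h import *
o=r.get_obs();print(o['tcp_pos']);weigh(4)
s=cam('side');p=proj(s,[.473,.012,.05]).astype(int)
c=s['pixels'][max(0,p[1]-60):p[1]+60,p[0]-80:p[0]+80]
cv2.imwrite('pics/s9.png',cv2.cvtColor(cv2.resize(c,None,fx=4,fy=4,interpolation=cv2.INTER_CUBIC),cv2.COLOR_RGB2BGR))
E
```

```text
[0.47326822 0.0115234  0.03902521]
F [-3.8  -0.52 11.83] sd [0.13 0.36 0.44]
```

View pics/s9.png

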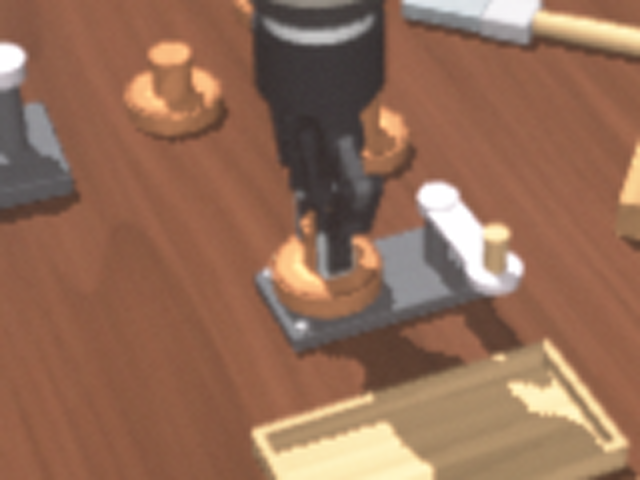

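apply_moves:
  commands:
    - [20,-10,0,0,0,0,0]
    - [20,-25,0,0,0,0,0]
    - [20,-45,0,0,0,0,0]
    - [20,-80,0,0,0,0,0]
    - [20,-120,0,0,0,0,0]
    - [20,-150,-40,-5,0,0,0]
    - [20,-180,-80,-10,0,0,0]
    - [20,-200,-120,-20,0,0,0]
    - [20,-200,-160,-20,0,0,0]
    - [20,-200,-190,-20,0,0,0]
    - [20,-200,-190,-20,0,0,0]
    - [20,-200,-190,-20,0,0,0]

```text
clock: 17.25
tcp_pos: [0.453, -0.1788, 0.2385]
orientation: [0.002, 1.571, -0.001]
contact_force: [0.2, 0.5, -1.0]
grip_width: 0.0285
```

```bash
python3 - <<'E'
from h import *
o=r.get_obs();print(o['tcp_pos'],o['joints'],o['grip_width'])
for cn in ['wrist','top','side']:
  f=cam(cn)
  if cn=='wrist': save(f,'w10'); print(f['position'],f['rotation'].tolist())
  for l in ['tray_plain','tray_board','pan']:
    for d in pinpoint(l,cn)[:2]: print(cn,l,round(d['confidence'],2),onz(f,np.array(d['point'])*[512,384],0).round(4))
weigh()
E
```

```text
[ 0.4530426  -0.17883558  0.23847114] [-0.06848865  0.15627856  0.3553953   2.00391061 -0.06504152  0.99204618
  1.88767122] 0.028505735862617843
[ 0.37263559 -0.17885114  0.38054464] [[0.0025908408168141355, 0.9511928057011124, 0.3085863476019395], [0.9999961994317681, -0.002755299774511417, 9.718625970141543e-05], [0.0009426907650059232, 0.30858492300434204, -0.9511963291710727]]
wrist tray_plain 0.9 [ 0.4806 -0.1448  0.    ]
wrist tray_plain 0.72 [ 0.5297 -0.2656  0.    ]
wrist tray_board 0.79 [ 0.526  -0.2685 -0.    ]
wrist pan 0.66 [ 0.522  -0.3916  0.    ]
top tray_plain 0.87 [ 0.4827 -0.1403  0.    ]
top pan 0.95 [ 0.5199 -0.3849  0.    ]
side tray_plain 0.6 [ 0.4827 -0.1434  0.    ]
side tray_plain 0.29 [0.491  0.0736 0.    ]
side tray_board 0.81 [ 0.5303 -0.2711  0.    ]
side tray_board 0.18 [0.5715 0.0743 0.    ]
side pan 0.67 [ 0.5343 -0.2699  0.    ]
side pan 0.62 [ 0.5218 -0.3918  0.    ]
F [ 0.05 -0.04 -1.07] sd [0.52 0.37 0.42]
```

View pics/w10.png

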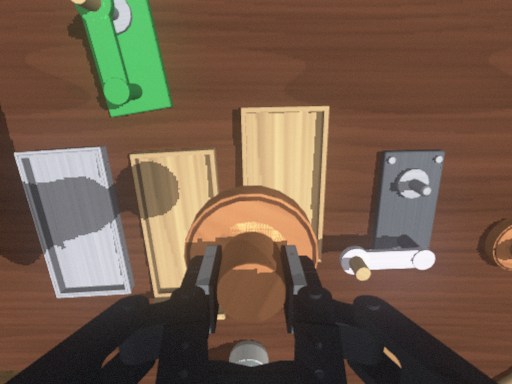

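```bash
python3 - <<'E'
from h import *
f=cam('wrist')
big=cv2.resize(f['pixels'][95:310,5:270],None,fx=3,fy=2.75,interpolation=cv2.INTER_CUBIC)
cv2.imwrite('pics/w10c.png',cv2.cvtColor(big,cv2.COLOR_RGB2BGR))
t=cam('top'); big=cv2.resize(t['pixels'][140:245,275:410],None,fx=5.6,fy=5.6,interpolation=cv2.INTER_CUBIC)
cv2.imwrite('pics/t10c.png',cv2.cvtColor(big,cv2.COLOR_RGB2BGR))
E
```

```text
(no output)
```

View pics/w10c.png

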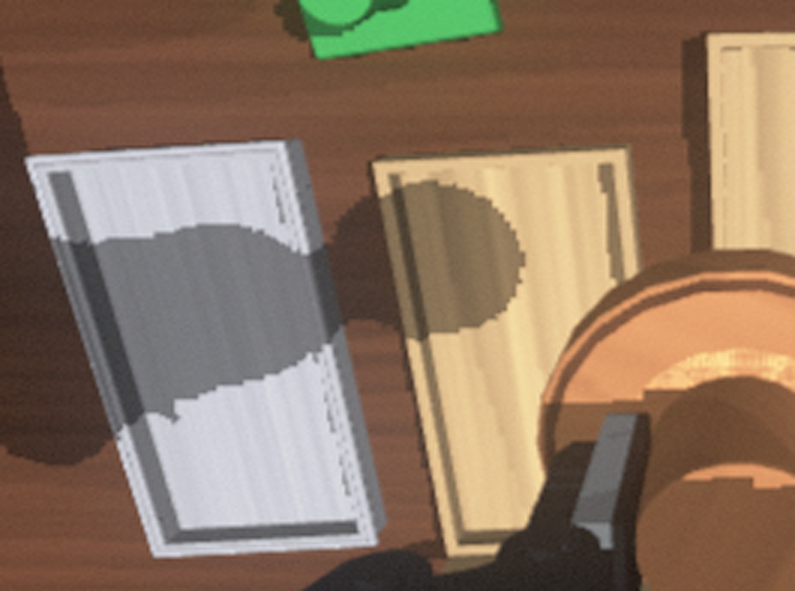

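View pics/t10c.png

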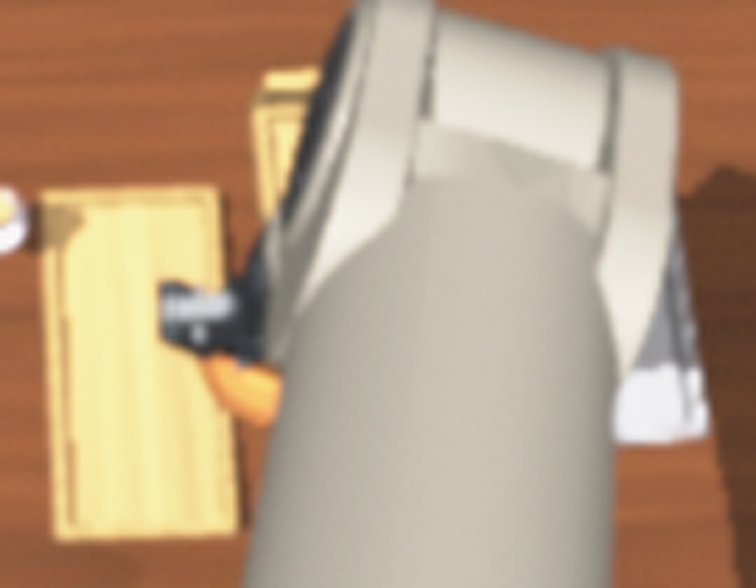

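```bash
python3 - <<'E'
from h import *
f=cam('wrist')
def w(x,y): return onz(f,(5+x/3,95+y/2.75),.018)[:2]
pan=np.array([w(*p) for p in [(26,157),(285,142),(378,543),(155,555)]])
bd=np.array([w(*p) for p in [(373,160),(630,147),(447,555)]])
pl=np.array([onz(f,p,.018)[:2] for p in [(242,107),(328.5,106)]])
t=cam('top')
plt=np.array([onz(t,(275+x/5.6,140+y/5.6),.018)[:2] for x,y in [(40,192),(218,187),(238,530),(55,541)]])
def ang(a,b): return np.degrees(np.arctan2(*(b-a)[::-1]))
print('pan',pan.round(4),pan.mean(0),np.linalg.norm(pan-np.roll(pan,1,0),axis=1),ang(pan[0],pan[3]),ang(pan[1],pan[2]),ang(pan[0],pan[1]))
print('board',bd.round(4),(bd[1]+bd[2])/2,ang(bd[0],bd[2]),ang(bd[0],bd[1]),np.linalg.norm(bd[2]-bd[0]),np.linalg.norm(bd[1]-bd[0]))
print('plainw',pl, pl.mean(0),ang(*pl))
print('plaint',plt.round(4),plt.mean(0),np.linalg.norm(plt-np.roll(plt,1,0),axis=1),ang(plt[3],plt[0]),ang(plt[2],plt[1]))
E
```

```text
pan [[ 0.4357 -0.4468]
 [ 0.4297 -0.3482]
 [ 0.6204 -0.3354]
 [ 0.627  -0.4339]] [ 0.52819958 -0.39106135] [0.19166194 0.09872764 0.19119596 0.09869472] 3.851506948634631 3.8420961236967144 93.52949542931466
board [[ 0.4371 -0.3161]
 [ 0.4318 -0.2188]
 [ 0.6271 -0.3059]] [ 0.529483  -0.2623883] 3.0537303888771237 93.10403770196834 0.19030181357390666 0.09737101001994138
plainw [[ 0.3868295  -0.18797247]
 [ 0.38586429 -0.09420065]] [ 0.38634689 -0.14108656] 90.58973539966765
plaint [[ 0.5771 -0.0901]
 [ 0.5786 -0.189 ]
 [ 0.3888 -0.1919]
 [ 0.3843 -0.0931]] [ 0.48222315 -0.14102507] [0.19286261 0.09889206 0.18986212 0.09885475] 0.9076844155291047 0.8833119905410168
```

```bash
python3 - <<'E'
from h import *
plan([.524,-.1405,.026],np.pi/2)
E
```

```text
shift [212.3  38.   70.6] rot [ 0.  0. -0.] n>= 5.0
```

apply_moves:
  commands:
    - [20,30,20,35,0,0,0]
    - [20,60,38,70.5,0,0,0]
    - [20,100,38,70.5,0,0,0]
    - [20,140,38,70.5,0,0,0]
    - [20,170,38,70.5,0,0,0]
    - [20,190,38,70.5,0,0,0]
    - [20,200,38,70.5,0,0,0]
    - [20,207,38,70.5,0,0,0]
    - [20,212,38,70.5,0,0,0]
    - [20,212,38,70.5,0,0,0]
    - [20,212,38,70.5,0,0,0]

```text
clock: 19.45
tcp_pos: [0.5244, -0.1406, 0.027]
orientation: [-0.0, 1.569, 0.0]
contact_force: [-0.9, 0.2, -1.4]
grip_width: 0.0292
```

apply_moves:
  commands:
    - [20,1.2,0,0,0,0,0]
    - [50,1.2,0,0,0,0,0]
    - [50,1.2,0,0,0,0,0]
    - [50,1.2,0,0,0,0,0]
    - [50,1.2,0,0,0,0,0]
    - [50,-30,0,0,0,0,0]
    - [50,-70,0,0,0,0,0]
    - [50,-110,0,0,0,0,0]
    - [50,-150,0,-30,0,0,0]
    - [60,-180,0,-70,0,0,0]
    - [60,-200,50,-75,0,0,0]
    - [60,-200,100,-75,0,0,0]
    - [60,-200,150,-75,0,0,0]
    - [60,-200,200,-75,0,0,0]
    - [60,-200,250,-75,0,0,0]
    - [60,-200,290,-75,0,0,0]
    - [60,-200,290,-75,0,0,0]
    - [60,-200,290,-75,0,0,0]

```text
clock: 21.25
tcp_pos: [0.4485, 0.1501, 0.2261]
orientation: [-0.002, 1.571, 0.002]
contact_force: [-0.2, -0.9, -0.0]
grip_width: 0.0597
```

```bash
python3 - <<'E'
from h import *
o=r.get_obs();print(o['tcp_pos'],o['joints'])
f=cam('wrist');save(f,'w11')
big=cv2.resize(f['pixels'][120:290,230:500],None,fx=2.9,fy=2.9,interpolation=cv2.INTER_CUBIC)
cv2.imwrite('pics/w11c.png',cv2.cvtColor(big,cv2.COLOR_RGB2BGR))
s=cam('side'); save(s,'s11')
E
```

```text
[0.44850927 0.15006842 0.2260966 ] [-0.54724257  0.147032    0.10210016  2.03379635 -0.01795715  0.96217405
  1.13738545]
```

View pics/s11.png

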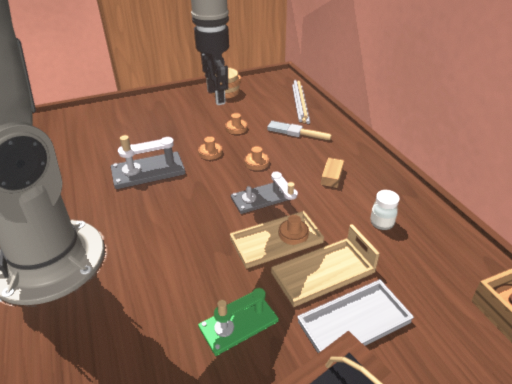

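View pics/w11c.png

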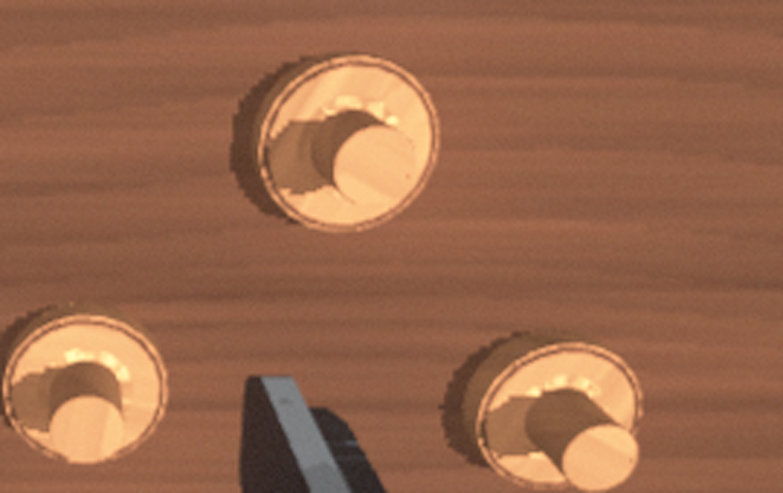

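View pics/w11.png

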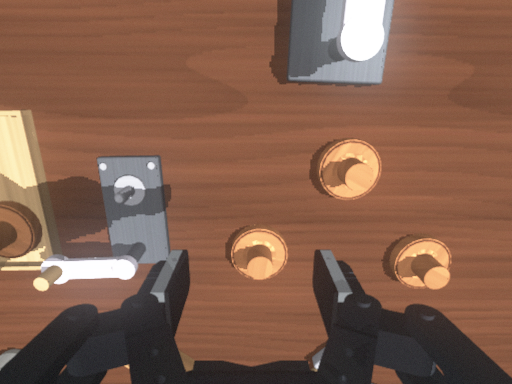

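```bash
python3 - <<'E'
from h import *
f=cam('wrist')
for n,h,d in [('B',(86,428),(86,388)),('C',(374,163),(349,143)),('D',(600,458),(559,415))]:
  print(n,onz(f,(230+h[0]/2.9,120+h[1]/2.9),.048).round(4),onz(f,(230+d[0]/2.9,120+d[1]/2.9),.016).round(4))
plan([.551,.155,.0205],np.pi/2)
E
```

```text
B [0.5546 0.1575 0.048 ] [0.5541 0.1584 0.016 ]
C [0.449  0.2586 0.048 ] [0.4491 0.2592 0.016 ]
D [0.5684 0.3593 0.048 ] [0.5674 0.3593 0.016 ]
shift [205.6   7.6 102.2] rot [-0.002 -0.     0.001] n>= 5.0
```

apply_moves:
  commands:
    - [60,30,10.5,40,0,0,0]
    - [60,60,10.5,80,0,0,0]
    - [60,100,10.5,106,0,0,0]
    - [60,140,10.5,106,0,0,0]
    - [60,170,10.5,106,0,0,0]
    - [60,190,10.5,106,0,0,0]
    - [60,205.5,10.5,106,0,0,0]
    - [60,205.5,10.5,106,0,0,0]
    - [60,205.5,10.5,106,0,0,0]

```text
clock: 22.3
tcp_pos: [0.5554, 0.1595, 0.0214]
orientation: [0.001, 1.57, -0.001]
contact_force: [-0.3, -1.1, 0.3]
grip_width: 0.0604
```

```bash
python3 - <<'E'
from h import *
f=cam('wrist'); save(f,'w12'); o=r.get_obs();print(o['tcp_pos'],yaw(),o['joints'],o['contact_force'])
E
```

```text
[0.55579669 0.1598397  0.02195483] 1.5702331010106019 [-0.45880768  0.59643941  0.09235678  1.94160282 -0.09078185  0.60558297
  1.26251139] [ 0.0105413   0.46357764 -0.30387821]
```

View pics/w12.png

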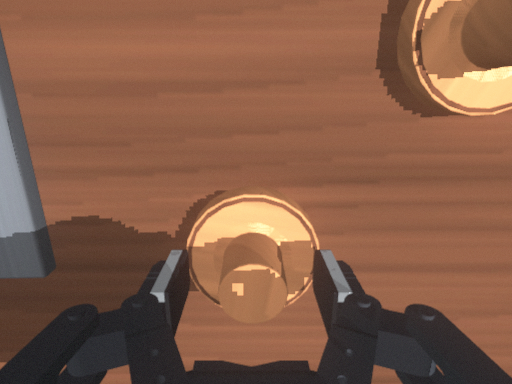

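apply_moves:
  commands:
    - [20,0.5,0,0,0,0,0]
    - [20,0.5,0,0,0,0,0]
    - [20,0.5,0,0,0,0,0]
    - [20,0.5,0,0,0,0,0]
    - [20,0.5,0,0,0,0,0]
    - [20,0.5,0,0,0,0,0]
    - [20,-20,0,0,0,0,0]
    - [20,-50,0,0,0,0,0]
    - [20,-90,0,0,0,0,0]
    - [20,-100,0,0,0,0,0]
    - [20,-100,0,0,0,0,0]
    - [20,-100,0,0,0,0,0]
  force: 40

```text
clock: 23.55
tcp_pos: [0.5537, 0.1598, 0.1196]
orientation: [-0.001, 1.573, -0.0]
contact_force: [-0.8, 0.0, -3.7]
grip_width: 0.0283
```

```bash
python3 - <<'E'
from h import *
f=cam('wrist'); save(f,'w13'); o=r.get_obs();print(o['tcp_pos'],yaw(),o['grip_width']);weigh()
plan([.473,.012,.078],np.pi/2)
E
```

```text
[0.55339033 0.15964115 0.11902493] 1.5712210578719767 0.028886381747327636
F [-0.08 -0.08 -3.74] sd [0.51 0.68 0.8 ]
shift [  42.1 -147.9  -81.4] rot [ 0.    -0.001  0.001] n>= 4.0
```

View pics/w13.png

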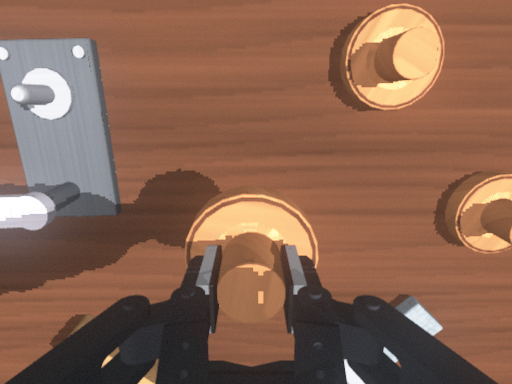

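apply_moves:
  commands:
    - [20,-10,-45,-25,0,0,0]
    - [20,-10,-90,-50,0,0,0]
    - [20,-10,-130,-72,0,0,0]
    - [20,-10,-148.2,-81.2,0,0,0]
    - [20,-10,-148.2,-81.2,0,0,0]
    - [20,20,-148.2,-81.2,0,0,0]
    - [20,35,-148.2,-81.2,0,0,0]
    - [20,41,-148.2,-81.2,0,0,0]
    - [20,41,-148.2,-81.2,0,0,0]
    - [20,41,-148.2,-81.2,0,0,0]

```text
clock: 24.9
tcp_pos: [0.4744, 0.0122, 0.0803]
orientation: [-0.0, 1.57, 0.001]
contact_force: [1.1, -0.5, -2.8]
grip_width: 0.0287
```

```bash
python3 - <<'E'
from h import *
for i in range(4):
  grab_frame('wrist');o=r.get_obs();print(o['tcp_pos'],o['contact_force'],R.from_rotvec(o['orientation']).as_matrix()[:,0].round(4))
E
```

```text
[0.47449041 0.01218268 0.08048726] [-0.03987291 -0.7391136  -3.98319051] [ 1.4e-03  3.0e-04 -1.0e+00]
[0.47450178 0.01213922 0.0805662 ] [ 0.39901671 -0.89594519 -3.82748862] [ 1.7e-03  4.0e-04 -1.0e+00]
[0.47437122 0.01203284 0.0805328 ] [-0.90180413  0.89152466 -4.0237571 ] [ 1.6e-03  3.0e-04 -1.0e+00]
[0.47424478 0.01199249 0.08047146] [-0.74931767 -0.59549485 -2.56118134] [ 1.4e-03  3.0e-04 -1.0e+00]
```

apply_moves:
  commands:
    - [20,4,-0.4,-0.9,0,0,0]
    - [20,8,-0.4,-0.9,0,0,0]
    - [20,11,-0.4,-0.9,0,0,0]
    - [20,14,-0.4,-0.9,0,0,0]
    - [20,17,-0.4,-0.9,0,0,0]
    - [20,20,-0.4,-0.9,0,0,0]
    - [20,22,-0.4,-0.9,0,0,0]
    - [20,22,-0.4,-0.9,0,0,0]

```text
clock: 25.9
tcp_pos: [0.4726, 0.0114, 0.0575]
orientation: [-0.0, 1.571, 0.0]
contact_force: [-1.1, -0.7, -3.7]
grip_width: 0.0281
```

apply_moves:
  commands:
    - [20,2,0,0,0,0,0]
    - [20,4,0,0,0,0,0]
    - [20,6,0,0,0,0,0]
    - [20,7.5,0,0,0,0,0]
    - [20,7.5,0,0,0,0,0]

```text
clock: 26.4
tcp_pos: [0.4733, 0.0115, 0.0528]
orientation: [0.001, 1.57, 0.0]
contact_force: [-10.0, 0.1, 33.9]
grip_width: 0.0285
```

```bash
python3 - <<'E'
from h import *
o=r.get_obs();print(o['joints'])
plan([.5685,-.3885,.027],np.pi/2)
E
```

```text
[-0.26065377  0.42220321  0.1267457   2.17557324 -0.10115057  0.54826667
  1.51181112]
shift [  25.5 -400.    95.4] rot [-0.     0.001 -0.001] n>= 9.0
```

apply_moves:
  commands:
    - [20,-10,0,0,0,0,0]
    - [20,-25,0,0,0,0,0]
    - [20,-50,0,0,0,0,0]
    - [20,-85,0,0,0,0,0]
    - [20,-120,0,0,0,0,0]
    - [20,-120,-45,10,0,0,0]
    - [20,-120,-90,20,0,0,0]
    - [20,-120,-135,30,0,0,0]
    - [20,-120,-180,40,0,0,0]
    - [20,-120,-225,50,0,0,0]
    - [20,-120,-270,60,0,0,0]
    - [20,-120,-315,70,0,0,0]
    - [20,-120,-360,85,0,0,0]
    - [20,-120,-400,95,0,0,0]
    - [20,-120,-400,95,0,0,0]
    - [20,-90,-400,95,0,0,0]
    - [20,-50,-400,95,0,0,0]
    - [20,-20,-400,95,0,0,0]
    - [20,-20,-400,95,0,0,0]
    - [20,-20,-400,95,0,0,0]

```text
clock: 28.4
tcp_pos: [0.5677, -0.3882, 0.0703]
orientation: [-0.0, 1.572, 0.001]
contact_force: [0.5, -0.3, -2.9]
grip_width: 0.0288
```

```bash
python3 - <<'E'
from h import *
f=cam('wrist'); save(f,'w14'); o=r.get_obs();print(o['tcp_pos'],o['joints'],o['contact_force'],o['grip_width'])
plan([.5685,-.3885,.027],np.pi/2)
E
```

```text
[ 0.5686226  -0.38902768  0.07177316] [ 0.33100871  0.67808957  0.2615414   1.65223963 -0.21974272  0.83830324
  2.25552243] [ 0.27727    -0.60599119 -2.31189959] 0.02886932531914201
shift [44.8  0.6 -0.2] rot [0.    0.002 0.001] n>= 1.0
```

View pics/w14.png

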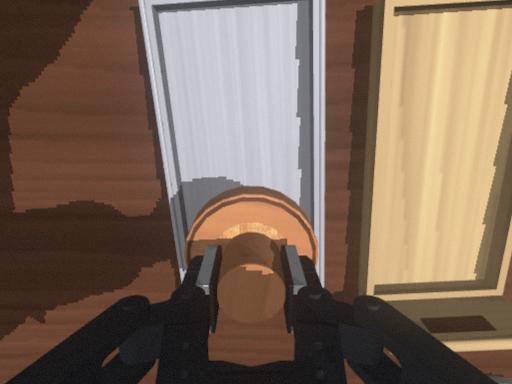

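apply_moves:
  commands:
    - [20,20,0.5,0,0,0,0]
    - [20,35,0.5,0,0,0,0]
    - [20,42,0.5,0,0,0,0]
    - [20,45,0.5,0,0,0,0]
    - [20,45,0.5,0,0,0,0]
    - [50,45,0.5,0,0,0,0]
    - [50,45,0.5,0,0,0,0]
    - [50,45,0.5,0,0,0,0]
    - [50,45,0.5,0,0,0,0]
    - [50,20,0.5,0,0,0,0]
    - [50,-10,0,0,0,0,0]
    - [50,-50,0,0,0,0,0]
    - [50,-90,0,0,0,0,0]
    - [50,-130,0,-20,0,0,0]

```text
clock: 29.85
tcp_pos: [0.5501, -0.3874, 0.2018]
orientation: [-0.003, 1.569, 0.003]
contact_force: [1.2, -0.7, 0.5]
grip_width: 0.0499
```

```bash
python3 - <<'E'
from h import *
s=cam('side'); save(s,'s15'); 
plan([.42,.18,.24],np.pi/2)
E
```

```text
shift [ -34.5  571.2 -128.3] rot [-0.002  0.007  0.005] n>= 12.0
```

View pics/s15.png

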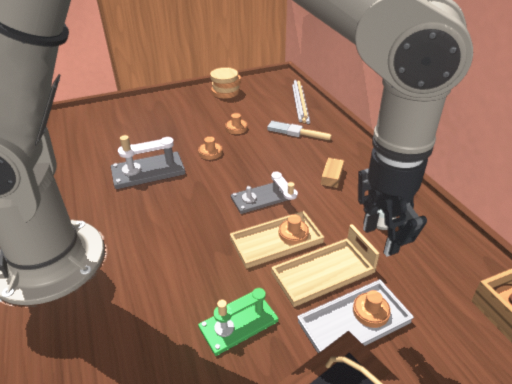

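Both placed wheels sit properly in the tray and pan. Next are the remaining two.

apply_moves:
  commands:
    - [60,-25,48,-15,0,0,0]
    - [60,-35,96,-30,0,0,0]
    - [60,-35,144,-45,0,0,0]
    - [60,-35,192,-60,0,0,0]
    - [60,-35,240,-75,0,0,0]
    - [60,-35,288,-90,0,0,0]
    - [60,-35,336,-105,0,0,0]
    - [60,-35,384,-120,0,0,0]
    - [60,-35,432,-128,0,0,0]
    - [60,-35,480,-128,0,0,0]
    - [60,-35,528,-128,0,0,0]
    - [60,-35,571,-128,0,0,0]
    - [60,-35,571,-128,0,0,0]
    - [60,-35,571,-128,0,0,0]
    - [60,-35,571,-128,0,0,0]

```text
clock: 31.4
tcp_pos: [0.4198, 0.1811, 0.2351]
orientation: [0.001, 1.571, -0.002]
contact_force: [0.4, -1.3, -0.4]
grip_width: 0.0602
```

```bash
python3 - <<'E'
from h import *
o=r.get_obs();print(o['tcp_pos'],o['joints'])
f=cam('wrist');save(f,'w16')
plan([.4495,.2588,.0205],np.pi/2)
for h in [(.449,.2586,.048),(.568,.3593,.048)]: print(proj(f,h))
E
```

```text
[0.41980325 0.18106746 0.23511763] [-0.48607417  0.11511056 -0.06265204  2.04601413  0.00912303  0.98128429
  1.01587758]
shift [214.6  78.2  29.5] rot [-0.002 -0.     0.001] n>= 5.0
[322.85618061 200.27787384]
[400.68523214 294.802613  ]
```

View pics/w16.png

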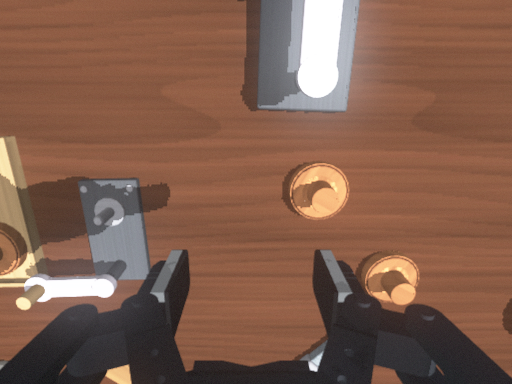

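apply_moves:
  commands:
    - [60,30,45,18,0,0,0]
    - [60,60,78.2,29.5,0,0,0]
    - [60,100,78.2,29.5,0,0,0]
    - [60,140,78.2,29.5,0,0,0]
    - [60,175,78.2,29.5,0,0,0]
    - [60,200,78.2,29.5,0,0,0]
    - [60,214.5,78.2,29.5,0,0,0]
    - [60,214.5,78.2,29.5,0,0,0]
    - [60,214.5,78.2,29.5,0,0,0]

```text
clock: 32.35
tcp_pos: [0.4498, 0.2597, 0.0212]
orientation: [0.001, 1.571, -0.002]
contact_force: [0.1, -0.0, 1.0]
grip_width: 0.0602
```

```bash
python3 - <<'E'
from h import *
f=cam('wrist'); save(f,'w17')
for i in range(3):
  grab_frame('top');o=r.get_obs();print(o['tcp_pos'],yaw(),o['contact_force'])
print(o['joints'])
E
```

```text
[0.4502003  0.26053318 0.02193039] 1.5699527222029184 [ 0.45220234 -0.33316406  0.34576608]
[0.45016045 0.2607229  0.0220109 ] 1.5702044809644204 [0.06292542 0.32274346 0.44439832]
[0.45004874 0.26084557 0.02195568] 1.5704841540695258 [ 0.49760241 -0.25252705 -0.16294595]
[-0.58136918  0.53025466 -0.0795999   2.06976442  0.07834934  0.54214119
  0.85334418]
```

View pics/w17.png

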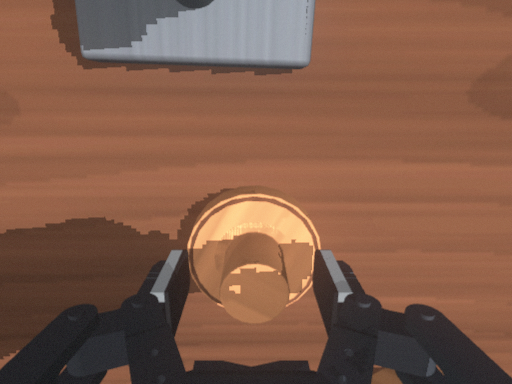

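apply_moves:
  commands:
    - [20,0.5,0,0,0,0,0]
    - [20,0.5,0,0,0,0,0]
    - [20,0.5,0,0,0,0,0]
    - [20,0.5,0,0,0,0,0]
    - [20,0.5,0,0,0,0,0]
    - [20,0.5,0,0,0,0,0]
    - [20,-20,0,0,0,0,0]
    - [20,-50,0,0,0,0,0]
    - [20,-90,0,0,0,0,0]
    - [20,-100,0,0,0,0,0]
    - [20,-100,0,0,0,0,0]
    - [20,-100,0,0,0,0,0]
  force: 40

```text
clock: 33.75
tcp_pos: [0.4486, 0.2602, 0.12]
orientation: [-0.001, 1.572, -0.0]
contact_force: [0.0, 0.4, -1.3]
grip_width: 0.0308
```

```bash
python3 - <<'E'
from h import *
f=cam('wrist'); save(f,'w18'); o=r.get_obs();print(o['tcp_pos'],yaw(),o['grip_width']);weigh()
plan([.4735,.0117,.079],np.pi/2)
E
```

```text
[0.44827402 0.25995276 0.11946043] 1.5711212309549651 0.030670045948042603
F [-0.53  0.19 -0.81] sd [0.34 0.51 0.36]
shift [  41.2 -248.7   24.7] rot [ 0.    -0.001  0.001] n>= 6.0
```

View pics/w18.png

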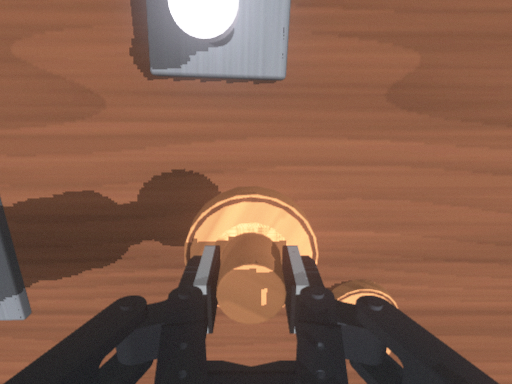

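Light wheel. Moving it to the pin.

apply_moves:
  commands:
    - [20,-10,-45,5,0,0,0]
    - [20,-10,-90,10,0,0,0]
    - [20,-10,-135,14,0,0,0]
    - [20,-10,-180,18,0,0,0]
    - [20,-10,-225,22,0,0,0]
    - [20,-10,-248.7,24.7,0,0,0]
    - [20,-10,-248.7,24.7,0,0,0]
    - [20,20,-248.7,24.7,0,0,0]
    - [20,35,-248.7,24.7,0,0,0]
    - [20,41,-248.7,24.7,0,0,0]
    - [20,41,-248.7,24.7,0,0,0]
    - [20,41,-248.7,24.7,0,0,0]

```text
clock: 35.3
tcp_pos: [0.4744, 0.0124, 0.0803]
orientation: [-0.0, 1.57, 0.001]
contact_force: [0.0, 0.3, -0.5]
grip_width: 0.0305
```

```bash
python3 - <<'E'
from h import *
P=[]
for i in range(4):
  grab_frame('wrist');o=r.get_obs();P.append(o['tcp_pos'])
print(np.mean(P,0),o['grip_width'])
E
```

```text
[0.4745649  0.01222517 0.08052001] 0.030754122489836135
```

apply_moves:
  commands:
    - [20,4,-0.5,-1,0,0,0]
    - [20,8,-0.5,-1,0,0,0]
    - [20,11,-0.5,-1,0,0,0]
    - [20,14,-0.5,-1,0,0,0]
    - [20,17,-0.5,-1,0,0,0]
    - [20,20,-0.5,-1,0,0,0]
    - [20,22,-0.5,-1,0,0,0]
    - [20,22,-0.5,-1,0,0,0]

```text
clock: 36.3
tcp_pos: [0.4727, 0.0114, 0.0575]
orientation: [-0.0, 1.571, 0.0]
contact_force: [-0.4, 0.3, -0.3]
grip_width: 0.0307
```

apply_moves:
  commands:
    - [20,2,0,0,0,0,0]
    - [20,4,0,0,0,0,0]
    - [20,6,0,0,0,0,0]
    - [20,7.5,0,0,0,0,0]
    - [20,7.5,0,0,0,0,0]

```text
clock: 36.8
tcp_pos: [0.4728, 0.0114, 0.05]
orientation: [-0.0, 1.571, 0.0]
contact_force: [0.6, -0.3, -0.8]
grip_width: 0.0305
```

apply_moves:
  commands:
    - [20,3,0,0,0,0,0]
    - [20,6,0,0,0,0,0]
    - [20,9,0,0,0,0,0]
    - [20,10,0,0,0,0,0]
    - [20,11,0,0,0,0,0]
    - [20,12,0,0,0,0,0]
    - [20,12,0,0,0,0,0]

```text
clock: 37.5
tcp_pos: [0.4729, 0.0114, 0.039]
orientation: [0.0, 1.571, -0.0]
contact_force: [-2.5, 0.9, 10.8]
grip_width: 0.0307
```

```bash
python3 - <<'E'
from h import *
o=r.get_obs();print(o['tcp_pos']);weigh(3)
plan([.4435,-.1415,.027],np.pi/2)
E
```

```text
[0.47287471 0.01139719 0.03903907]
F [-3.75 -0.09 10.9 ] sd [0.79 0.69 0.79]
shift [  12.  -152.9  -29.4] rot [ 0. -0. -0.] n>= 4.0
```

apply_moves:
  commands:
    - [20,-10,0,0,0,0,0]
    - [20,-25,0,0,0,0,0]
    - [20,-50,0,0,0,0,0]
    - [20,-85,0,0,0,0,0]
    - [20,-90,-45,-10,0,0,0]
    - [20,-90,-90,-20,0,0,0]
    - [20,-90,-135,-29,0,0,0]
    - [20,-90,-153,-29,0,0,0]
    - [20,-60,-153,-29,0,0,0]
    - [20,-35,-153,-29,0,0,0]
    - [20,-35,-153,-29,0,0,0]
    - [20,-35,-153,-29,0,0,0]

```text
clock: 38.85
tcp_pos: [0.4439, -0.1415, 0.0737]
orientation: [-0.0, 1.571, 0.0]
contact_force: [1.0, 1.1, -0.2]
grip_width: 0.0306
```

```bash
python3 - <<'E'
from h import *
f=cam('wrist'); save(f,'w19')
plan([.4435,-.1415,.0265],np.pi/2); print(r.get_obs()['tcp_pos'])
E
```

```text
shift [47.8  0.1 -1.2] rot [0.    0.001 0.   ] n>= 1.0
[ 0.44461364 -0.14158451  0.07428172]
```

View pics/w19.png

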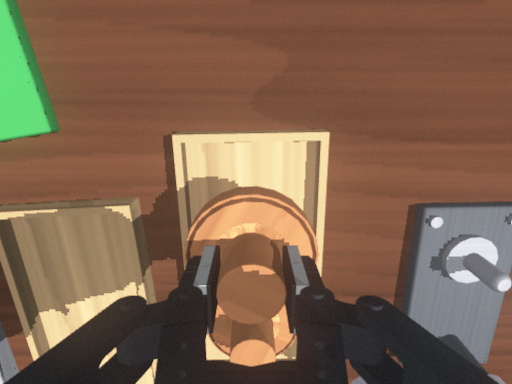

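apply_moves:
  commands:
    - [20,20,0,-2,0,0,0]
    - [20,35,0,-2,0,0,0]
    - [20,43,0,-2,0,0,0]
    - [20,47.5,0,-2,0,0,0]
    - [20,47.5,0,-2,0,0,0]
    - [50,47.5,0,-2,0,0,0]
    - [50,47.5,0,-2,0,0,0]
    - [50,47.5,0,-2,0,0,0]
    - [50,47.5,0,-2,0,0,0]
    - [50,20,0,-2,0,0,0]
    - [50,-10,0,0,0,0,0]
    - [50,-50,0,0,0,0,0]
    - [50,-90,0,0,0,0,0]
    - [60,-130,40,0,0,0,0]
    - [60,-160,80,0,0,0,0]

```text
clock: 40.4
tcp_pos: [0.4441, -0.0671, 0.2315]
orientation: [0.003, 1.569, -0.003]
contact_force: [1.1, -0.2, 0.5]
grip_width: 0.0602
```

```bash
python3 - <<'E'
from h import *
s=cam('side'); save(s,'s20'); 
plan([.46,.28,.22],np.pi/2)
E
```

```text
shift [ 16.8 339.3  14.9] rot [ 0.005  0.009 -0.003] n>= 7.0
```

View pics/s20.png

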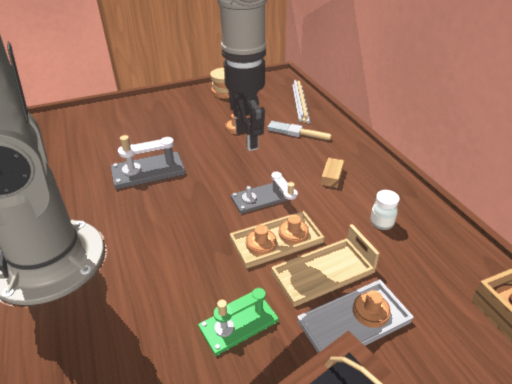

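apply_moves:
  commands:
    - [60,8,45,4,0,0,0]
    - [60,16,90,8,0,0,0]
    - [60,16,135,12,0,0,0]
    - [60,16,180,15,0,0,0]
    - [60,16,225,15,0,0,0]
    - [60,16,270,15,0,0,0]
    - [60,16,315,15,0,0,0]
    - [60,16,339,15,0,0,0]
    - [60,16,339,15,0,0,0]
    - [60,16,339,15,0,0,0]

```text
clock: 41.45
tcp_pos: [0.4587, 0.2719, 0.2128]
orientation: [-0.001, 1.572, 0.0]
contact_force: [1.1, -1.1, -0.0]
grip_width: 0.0601
```

```bash
python3 - <<'E'
from h import *
o=r.get_obs();print(o['tcp_pos'],o['joints'])
f=cam('wrist');save(f,'w21')
plan([.568,.3593,.0205],np.pi/2)
print(proj(f,(.568,.3593,.048)))
x,y=proj(f,(.568,.3593,.048)).astype(int)
cv2.imwrite('pics/w21c.png',cv2.cvtColor(cv2.resize(f['pixels'][y-50:y+40,x-60:x+50],None,fx=6,fy=6,interpolation=cv2.INTER_CUBIC),cv2.COLOR_RGB2BGR));print(x,y)
E
```

```text
[0.45865675 0.27194414 0.21281033] [-0.47416811  0.27595702 -0.21234316  1.90171151  0.06978996  0.97205701
  0.85370031]
shift [192.2  88.6 109.1] rot [-0.001 -0.001  0.001] n>= 5.0
[331.10149301 276.81727131]
331 276
```

View pics/w21c.png

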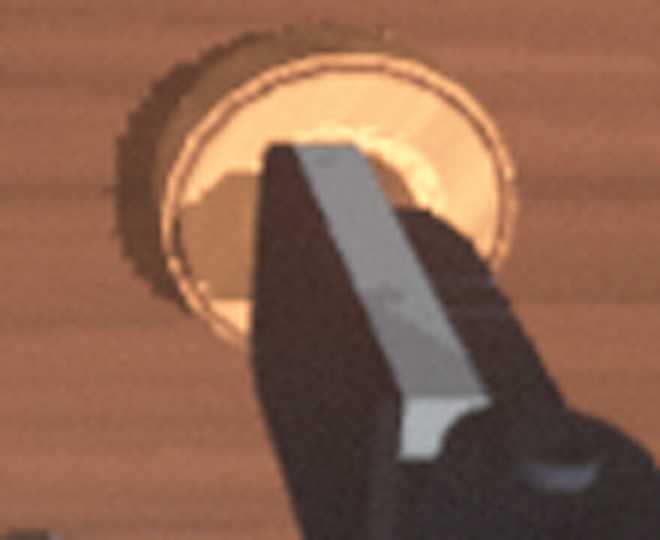

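apply_moves:
  commands:
    - [60,20,45,45,0,0,0]
    - [60,40,80,85,0,0,0]
    - [60,80,88.5,109,0,0,0]
    - [60,115,88.5,109,0,0,0]
    - [60,130,88.5,109,0,0,0]
    - [60,130,88.5,109,0,0,0]
    - [60,130,88.5,109,0,0,0]

```text
clock: 42.2
tcp_pos: [0.5683, 0.36, 0.0849]
orientation: [0.001, 1.57, -0.0]
contact_force: [0.9, 0.5, -0.1]
grip_width: 0.06
```

```bash
python3 - <<'E'
from h import *
f=cam('wrist');save(f,'w22');print(r.get_obs()['tcp_pos'])
print(proj(f,(.568,.3593,.048)),proj(f,(.568,.3593,.016)))
plan([.568,.3593,.0205],np.pi/2)
E
```

```text
[0.56871586 0.36063015 0.08585625]
[249.82904958 232.52275841] [249.91924151 213.71369616]
shift [65.4 -1.4 -0.9] rot [-0.001  0.002 -0.002] n>= 2.0
```

View pics/w22.png

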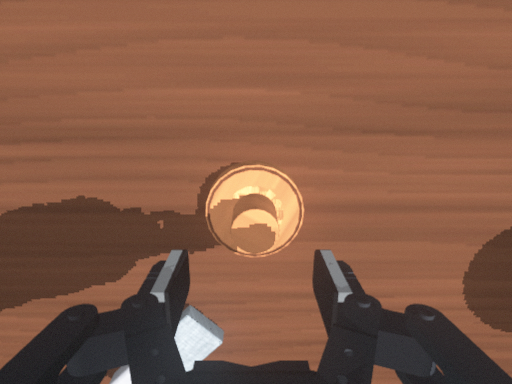

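apply_moves:
  commands:
    - [60,20,2,-1.4,0,0,0]
    - [60,40,2,-1.4,0,0,0]
    - [60,55,2,-1.4,0,0,0]
    - [60,64.5,2,-1.4,0,0,0]
    - [60,64.5,2,-1.4,0,0,0]
    - [60,64.5,2,-1.4,0,0,0]

```text
clock: 42.85
tcp_pos: [0.567, 0.3631, 0.0197]
orientation: [0.001, 1.57, 0.001]
contact_force: [0.3, -0.5, 0.3]
grip_width: 0.06
```

```bash
python3 - <<'E'
from h import *
f=cam('wrist');save(f,'w23');print(r.get_obs()['tcp_pos'])
E
```

```text
[0.56712368 0.36324118 0.01988668]
```

View pics/w23.png

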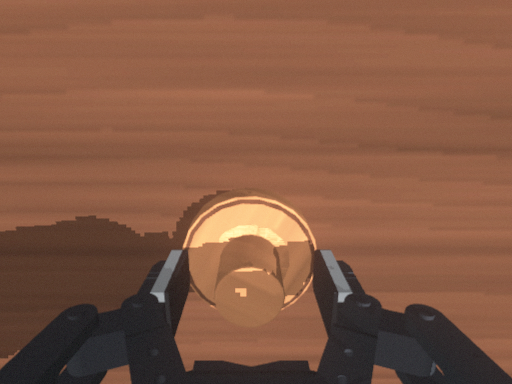

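apply_moves:
  commands:
    - [20,-1,0,0.5,0,0,0]
    - [20,-1,0,0.5,0,0,0]
    - [20,-1,0,0.5,0,0,0]
    - [20,-1,0,0.5,0,0,0]
    - [20,-1,0,0.5,0,0,0]
    - [20,-1,0,0.5,0,0,0]
    - [20,-20,0,0.5,0,0,0]
    - [20,-50,0,0.5,0,0,0]
    - [20,-90,0,0,0,0,0]
    - [20,-100,0,0,0,0,0]
    - [20,-100,0,0,0,0,0]
    - [20,-100,0,0,0,0,0]
  force: 40

```text
clock: 44.1
tcp_pos: [0.5658, 0.3622, 0.1175]
orientation: [-0.001, 1.572, -0.001]
contact_force: [-0.9, -0.1, -1.5]
grip_width: 0.0285
```

```bash
python3 - <<'E'
from h import *
f=cam('wrist'); save(f,'w24'); o=r.get_obs();print(o['tcp_pos'],yaw(),o['grip_width']);weigh()
plan([.4735,.0117,.079],np.pi/2)
E
```

```text
[0.56542211 0.36193906 0.11689408] 1.5710447666723257 0.028597529951905617
F [ 0.12 -0.04 -0.97] sd [0.26 0.42 0.42]
shift [  39.3 -350.8  -92.7] rot [ 0.    -0.001  0.001] n>= 8.0
```

View pics/w24.png

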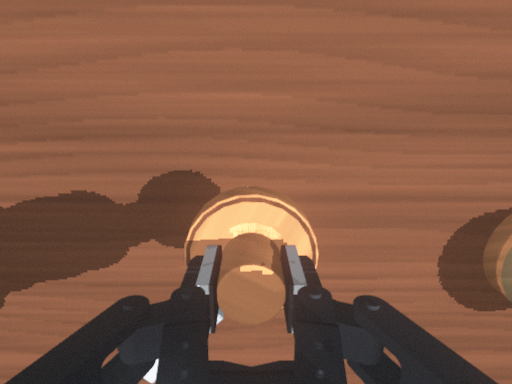

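apply_moves:
  commands:
    - [20,-10,-45,-12,0,0,0]
    - [20,-10,-90,-24,0,0,0]
    - [20,-10,-135,-36,0,0,0]
    - [20,-10,-180,-48,0,0,0]
    - [20,-10,-225,-60,0,0,0]
    - [20,-10,-270,-72,0,0,0]
    - [20,-10,-315,-84,0,0,0]
    - [20,-10,-351,-93,0,0,0]
    - [20,-10,-351,-93,0,0,0]
    - [20,20,-351,-93,0,0,0]
    - [20,34,-351,-93,0,0,0]
    - [20,39,-351,-93,0,0,0]
    - [20,39,-351,-93,0,0,0]
    - [20,39,-351,-93,0,0,0]

```text
clock: 45.85
tcp_pos: [0.4742, 0.0122, 0.0803]
orientation: [-0.0, 1.57, 0.001]
contact_force: [-0.4, -0.6, -0.5]
grip_width: 0.0289
```

```bash
python3 - <<'E'
from h import *
P=[]
for i in range(4):
  grab_frame('wrist');o=r.get_obs();P.append(o['tcp_pos'])
print(np.mean(P,0),o['grip_width'])
E
```

```text
[0.47420063 0.0120406  0.0805139 ] 0.028803149948471118
```

apply_moves:
  commands:
    - [20,4,-0.4,-1.2,0,0,0]
    - [20,8,-0.4,-1.2,0,0,0]
    - [20,11,-0.4,-1.2,0,0,0]
    - [20,14,-0.4,-1.2,0,0,0]
    - [20,17,-0.4,-1.2,0,0,0]
    - [20,20,-0.4,-1.2,0,0,0]
    - [20,22,-0.4,-1.2,0,0,0]
    - [20,22,-0.4,-1.2,0,0,0]

```text
clock: 46.85
tcp_pos: [0.4721, 0.0114, 0.0575]
orientation: [-0.0, 1.571, 0.0]
contact_force: [-0.2, 0.4, -0.2]
grip_width: 0.0288
```

apply_moves:
  commands:
    - [20,2,0,0,0,0,0]
    - [20,4,0,0,0,0,0]
    - [20,6,0,0,0,0,0]
    - [20,7.5,0,0,0,0,0]
    - [20,7.5,0,0,0,0,0]

```text
clock: 47.35
tcp_pos: [0.4727, 0.0114, 0.0522]
orientation: [-0.0, 1.57, -0.0]
contact_force: [-7.4, -0.1, 27.5]
grip_width: 0.0289
```

```bash
python3 - <<'E'
from h import *
plan([.488,-.394,.026],np.pi/2)
E
```

```text
shift [  26.4 -405.4   15.3] rot [-0.     0.001  0.   ] n>= 9.0
```

apply_moves:
  commands:
    - [20,-10,0,0,0,0,0]
    - [20,-25,0,0,0,0,0]
    - [20,-50,0,0,0,0,0]
    - [20,-85,0,0,0,0,0]
    - [20,-120,0,0,0,0,0]
    - [20,-120,-45,2,0,0,0]
    - [20,-120,-90,4,0,0,0]
    - [20,-120,-135,6,0,0,0]
    - [20,-120,-180,8,0,0,0]
    - [20,-120,-225,10,0,0,0]
    - [20,-120,-270,12,0,0,0]
    - [20,-120,-315,14,0,0,0]
    - [20,-120,-360,15,0,0,0]
    - [20,-120,-405,15,0,0,0]
    - [20,-120,-405,15,0,0,0]
    - [20,-90,-405,15,0,0,0]
    - [20,-50,-405,15,0,0,0]
    - [20,-20,-405,15,0,0,0]
    - [20,-20,-405,15,0,0,0]
    - [20,-20,-405,15,0,0,0]

```text
clock: 49.35
tcp_pos: [0.4875, -0.3933, 0.0705]
orientation: [0.0, 1.571, 0.001]
contact_force: [-0.2, -0.4, -1.0]
grip_width: 0.0289
```

```bash
python3 - <<'E'
from h import *
f=cam('wrist'); save(f,'w25'); o=r.get_obs();print(o['tcp_pos'],o['joints'],o['contact_force'],o['grip_width'])
plan([.488,-.394,.026],np.pi/2)
E
```

```text
[ 0.48828292 -0.39403173  0.0717386 ] [ 0.55744064  0.5805043   0.03003461  1.79954821 -0.02391116  0.76005995
  2.1709383 ] [ 0.62120314  0.19570312 -0.38085703] 0.02874000985241529
shift [45.7  0.1 -0.4] rot [0.    0.002 0.001] n>= 1.0
```

View pics/w25.png

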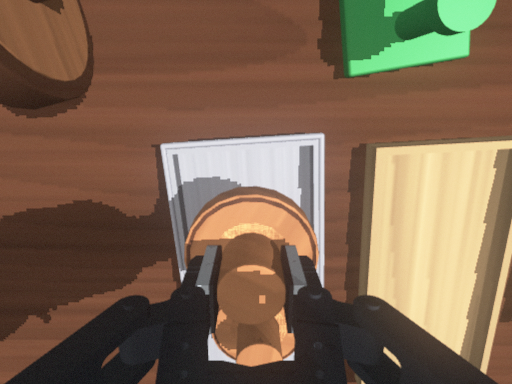

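apply_moves:
  commands:
    - [20,20,0,-1,0,0,0]
    - [20,35,0,-1,0,0,0]
    - [20,42,0,-1,0,0,0]
    - [20,45.5,0,-1,0,0,0]
    - [20,45.5,0,-1,0,0,0]
    - [50,45.5,0,-1,0,0,0]
    - [50,45.5,0,-1,0,0,0]
    - [50,45.5,0,-1,0,0,0]
    - [50,45.5,0,-1,0,0,0]
    - [50,20,0,-1,0,0,0]
    - [50,-10,0,0,0,0,0]
    - [50,-50,0,0,0,0,0]
    - [50,-90,0,0,0,0,0]
    - [50,-130,40,0,0,0,0]
    - [50,-160,80,0,0,0,0]
    - [50,-160,120,0,0,0,0]
    - [50,-160,150,0,0,0,0]
    - [50,-160,150,0,0,0,0]

```text
clock: 51.2
tcp_pos: [0.4882, -0.2384, 0.2309]
orientation: [-0.004, 1.57, 0.007]
contact_force: [1.2, -0.4, -0.7]
grip_width: 0.0501
```

```bash
python3 - <<'E'
from h import *
f=cam('wrist'); save(f,'w26'); s=cam('side'); save(s,'s26'); print(r.get_obs()['tcp_pos'])
c=s['pixels'][190:350,200:430]
cv2.imwrite('pics/s26c.png',cv2.cvtColor(cv2.resize(c,None,fx=3.4,fy=3.4,interpolation=cv2.INTER_CUBIC),cv2.COLOR_RGB2BGR))
T={'plain':([.482,-.141],.9),'pan':([.528,-.391],3.84)}
for l in ['wheel1_c']:
  for cn,ff in (('wrist',f),('side',s)):
    for d in pinpoint(l,cn)[:6]: print(cn,round(d['confidence'],2),np.array(d['point'])*[512,384],onz(ff,np.array(d['point'])*[512,384],.029).round(4))
E
```

```text
[ 0.48746363 -0.24326187  0.23054288]
wrist 0.89 [342.2208 129.6   ] [ 0.4435 -0.1421  0.029 ]
side 0.81 [259.1744 236.1984] [ 0.441  -0.1401  0.029 ]
```

View pics/w26.png

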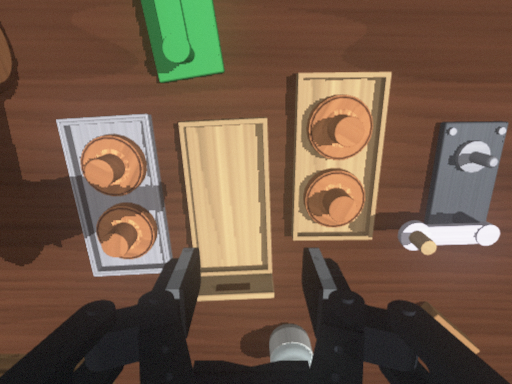

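View pics/s26c.png

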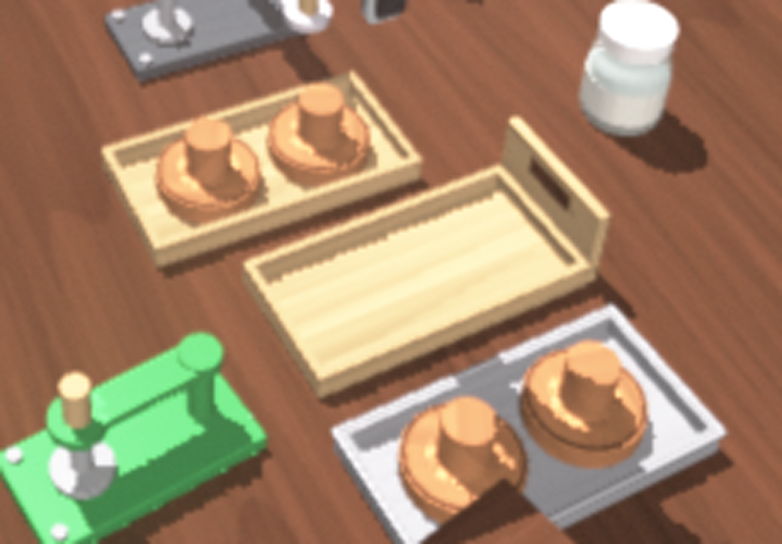

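```bash
python3 - <<'E'
from h import *
f=cam('wrist')
def tr(p,c,a):
  a=np.radians(a);d=np.array(p[:2])-c;return np.round([d[0]*np.cos(a)+d[1]*np.sin(a),-d[0]*np.sin(a)+d[1]*np.cos(a)],4)
for px,c,a in [((103,170),(.528,-.391),3.84),((116,244),(.528,-.391),3.84),((350,131),(.482,-.141),.9),((343,208),(.482,-.141),.9)]:
  print(tr(onz(f,px,.053),np.array(c),a))
k=onz(f,(428,245),.087);print('knob',k, 'theta',np.arctan2(-(k[1]-.0125),-(k[0]-.548)))
d=[d for d in pinpoint('guard_knob','wrist')][:3]
for e in d: print(e['confidence'],np.array(e['point'])*[512,384],onz(f,np.array(e['point'])*[512,384],.074))
plan([k[0],k[1],.16],2.57)
E
```

```text
[-0.0481 -0.0008]
[ 0.0347 -0.004 ]
[-0.0404 -0.0063]
[ 0.0395 -0.0075]
knob [ 0.54807496 -0.07169966  0.087     ] theta 1.5716865801457973
0.71 [487.0144 230.8992] [ 0.53895944 -0.00692042  0.074     ]
shift [ 70.  173.5  60.7] rot [-1.001e+00 -1.000e-03  0.000e+00] n>= 7.0
```

```bash
python3 - <<'E'
from h import *
print(r.get_obs()['tcp_pos'])
plan([.549,-.0625,.15],2.57)
E
```

```text
[ 0.48703715 -0.24504722  0.23005081]
shift [ 80.  182.7  61.6] rot [-1.001e+00 -1.000e-03  0.000e+00] n>= 7.0
```

apply_moves:
  commands:
    - [40,0,45,15,-0.1,0,0]
    - [40,20,90,30,-0.24,0,0]
    - [40,40,135,45,-0.38,0,0]
    - [36,60,182,61,-0.52,0,0]
    - [36,80,182,61,-0.66,0,0]
    - [36,80,182,61,-0.8,0,0]
    - [36,80,182,61,-0.94,0,0]
    - [36,80,182,61,-1.0,0,0]
    - [36,80,182,61,-1.0,0,0]
    - [36,80,182,61,-1.0,0,0]
    - [36,80,182,61,-1.0,0,0]

```text
clock: 52.6
tcp_pos: [0.5484, -0.0621, 0.1502]
orientation: [-0.778, 1.427, 0.778]
contact_force: [-0.0, 0.5, -0.8]
grip_width: 0.0361
```

```bash
python3 - <<'E'
from h import *
f=cam('wrist'); save(f,'w27'); o=r.get_obs(); print(o['tcp_pos'],yaw(),o['joints'])
for d in pinpoint('guard_knob','wrist'): print(d['confidence'],np.array(d['point'])*[512,384],onz(f,np.array(d['point'])*[512,384],.074))
E
```

```text
[ 0.54841285 -0.06190949  0.15024523] 2.5694263308428114 [ 0.22714576  0.38646645 -0.28284136  1.91405438  0.13935701  0.85986017
  2.44233053]
0.75 [243.9168 215.1936] [ 0.55408732 -0.06071449  0.074     ]
```

View pics/w27.png

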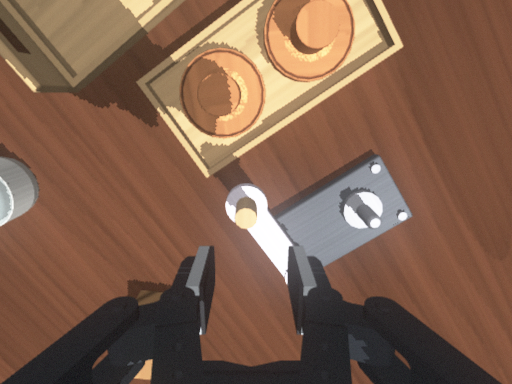

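```bash
python3 - <<'E'
from h import *
f=cam('wrist'); print(onz(f,(246,217),.087),onz(f,(246,205),.061))
plan([.554,-.0612,.069],2.57)
E
```

```text
[ 0.55067085 -0.06259606  0.087     ] [ 0.55116984 -0.06244022  0.061     ]
shift [81.3 -4.5  3.4] rot [ 0. -0.  0.] n>= 2.0
```

apply_moves:
  commands:
    - [34,20,-2.7,0.7,0,0,0]
    - [34,40,-2.7,0.7,0,0,0]
    - [34,60,-2.7,0.7,0,0,0]
    - [34,72,-2.7,0.7,0,0,0]
    - [34,81,-2.7,0.7,0,0,0]
    - [24,81,-2.7,0.7,0,0,0]
    - [22,81,-2.7,0.7,0,0,0]
    - [22,81,-2.7,0.7,0,0,0]
  force: 20

```text
clock: 53.55
tcp_pos: [0.5517, -0.0625, 0.0702]
orientation: [-0.78, 1.425, 0.779]
contact_force: [-1.0, -0.3, 0.4]
grip_width: 0.0215
```

```bash
python3 - <<'E'
from h import *
f=cam('wrist'); save(f,'w28'); o=r.get_obs(); print(o['tcp_pos'],yaw(),o['contact_force'],o['grip_width'])
P=np.array([.548,.0125]);M=R.from_rotvec(o['orientation']).as_matrix()
for t in np.append(np.arange(1.5,.05,-.1),[0,-.03]):
    p=[P[0]-.075*np.cos(t),P[1]-.075*np.sin(t),o['tcp_pos'][2]]
    s=M.T@(np.array(p)-o['tcp_pos'])*1000; print(round(t,2),s.round(0))
E
```

```text
[ 0.55166112 -0.06250287  0.07012968] 2.57086909320712 [ 0.17761824 -0.0330998   0.20837308] 0.022003762780320422
1.5 [-0.  8. -5.]
1.4 [-0. 14. -8.]
1.3 [ -0.  21. -11.]
1.2 [ -0.  29. -12.]
1.1 [ -0.  36. -13.]
1.0 [ -0.  44. -14.]
0.9 [ -0.  51. -13.]
0.8 [ -0.  59. -12.]
0.7 [ -0.  66. -11.]
0.6 [-0. 73. -8.]
0.5 [-0. 80. -5.]
0.4 [-0. 86. -1.]
0.3 [-0. 92.  4.]
0.2 [-0. 97.  9.]
0.1 [ -0. 102.  15.]
0.0 [ -0. 107.  21.]
-0.03 [ -0. 108.  23.]
```

View pics/w28.png

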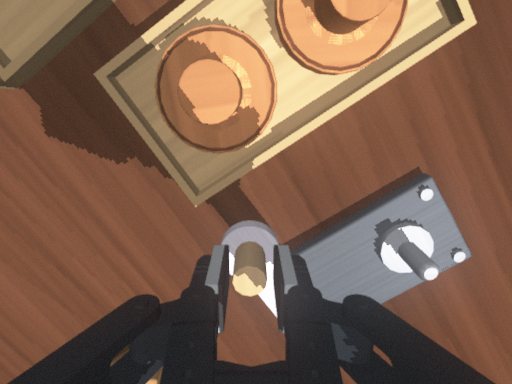

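apply_moves:
  commands:
    - [22,0,8,-5,0.06,0,0]
    - [22,0,14,-8,0.12,0,0]
    - [22,0,21,-11,0.18,0,0]
    - [22,0,29,-12,0.25,0,0]
    - [22,0,36,-13,0.31,0,0]
    - [22,0,44,-14,0.38,0,0]
    - [22,0,51,-13,0.44,0,0]
    - [22,0,59,-12,0.5,0,0]
    - [22,0,66,-11,0.56,0,0]
    - [22,0,73,-8,0.63,0,0]
    - [22,0,80,-5,0.69,0,0]
    - [22,0,86,-1,0.75,0,0]
    - [22,0,92,4,0.81,0,0]
    - [22,0,97,9,0.88,0,0]
    - [22,0,102,15,0.94,0,0]
    - [22,0,107,21,1.0,0,0]
    - [22,0,107,21,1.0,0,0]

```text
clock: 55.3
tcp_pos: [0.4725, 0.0139, 0.0698]
orientation: [-0.001, 1.57, 0.001]
contact_force: [-0.2, -0.3, -0.8]
grip_width: 0.0218
```

apply_moves:
  commands:
    - [16,0,0,0,0,0,0]
    - [14,0,0,0,0,0,0]
    - [14,0,0,0,0,0,0]
    - [14,0,0,0,0,0,0]
  force: 20

```text
clock: 55.7
tcp_pos: [0.4726, 0.0115, 0.0698]
orientation: [-0.0, 1.57, -0.001]
contact_force: [-0.5, -5.0, 6.4]
grip_width: 0.0149
```

```bash
python3 - <<'E'
from h import *
f=cam('wrist'); save(f,'w29'); o=r.get_obs(); print(o['tcp_pos'],yaw(),o['contact_force'],o['grip_width'])
E
```

```text
[0.47258781 0.01152543 0.06977273] 1.5703032502344136 [-2.27144425 -5.86861047  6.72677978] 0.014926657217086366
```

View pics/w29.png

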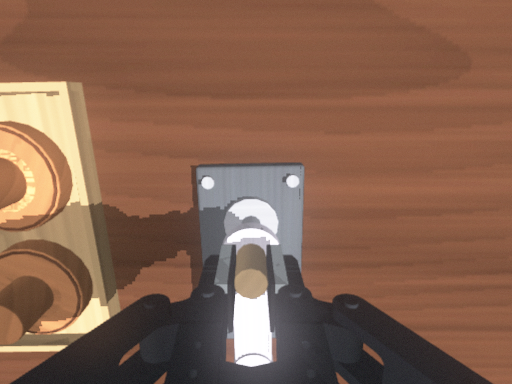

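apply_moves:
  commands:
    - [22,-2,0,0,0,0,0]
    - [32,-3,0,0,0,0,0]
    - [34,-4,0,0,0,0,0]
    - [34,-20,0,0,0,0,0]
    - [34,-45,0,0,0,0,0]
    - [34,-80,0,0,0,0,0]
    - [34,-120,0,0,0,0,0]
    - [34,-150,0,-10,0,0,0]
    - [34,-150,0,-20,0,0,0]
    - [34,-150,0,-20,0,0,0]
    - [34,-150,0,-20,0,0,0]
    - [34,-150,0,-20,0,0,0]

```text
clock: 56.95
tcp_pos: [0.4519, 0.013, 0.2181]
orientation: [-0.001, 1.573, 0.0]
contact_force: [-0.9, -0.5, 0.1]
grip_width: 0.0342
```

```bash
python3 - <<'E'
from h import *
f=cam('wrist'); save(f,'w30'); print(r.get_obs()['tcp_pos'],r.get_obs()['contact_force']); s=cam('side'); save(s,'s30')
big=cv2.resize(f['pixels'][140:320,190:310],None,fx=3.3,fy=3.3,interpolation=cv2.INTER_CUBIC)
cv2.imwrite('pics/w30c.png',cv2.cvtColor(big,cv2.COLOR_RGB2BGR))
c=s['pixels'][150:350,200:430]
cv2.imwrite('pics/s30c.png',cv2.cvtColor(cv2.resize(c,None,fx=3,fy=3,interpolation=cv2.INTER_CUBIC),cv2.COLOR_RGB2BGR))
E
```

```text
[0.45198263 0.01298425 0.21820088] [ 0.74319962  0.53521366 -0.56178942]
```

View pics/w30c.png

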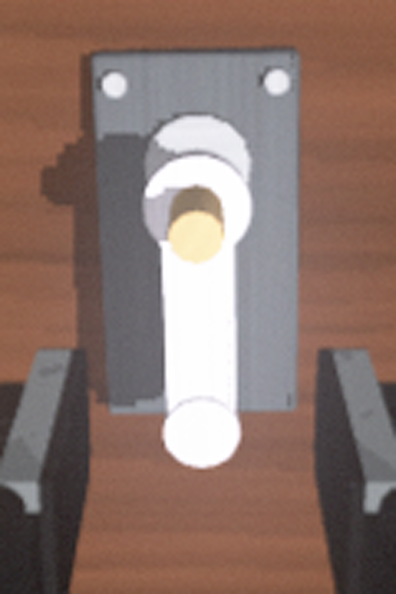

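View pics/s30c.png

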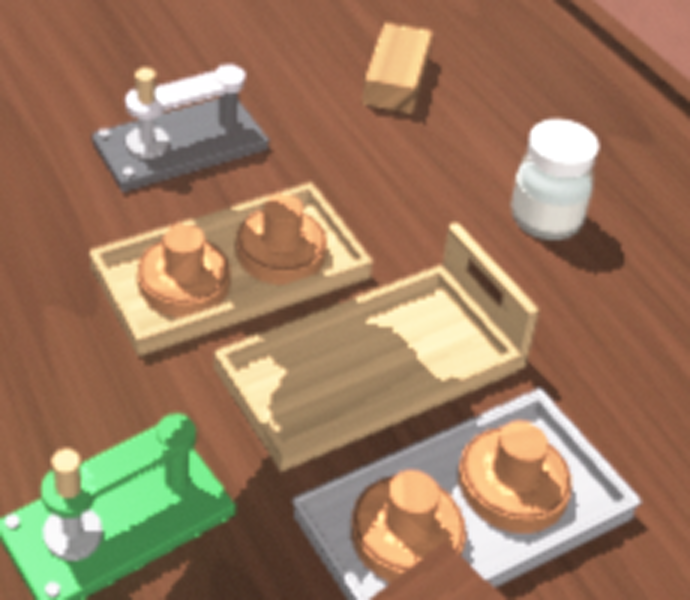

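View pics/s30.png

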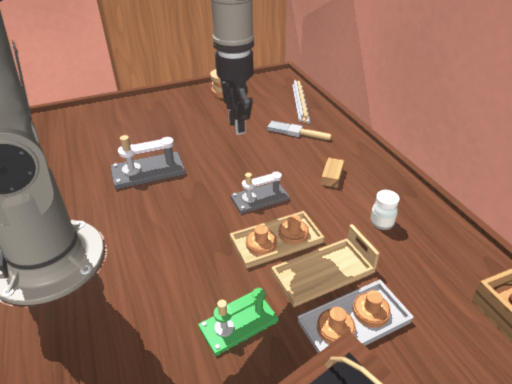

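The guard is shut squarely, all four wheels lie flat, and the bystanders haven't moved.

```bash
python3 - <<'E'
from bench import r
print(r.hand_in())
E
```

```text
the job is handed in; nothing more can be done
None
```

I tested and sorted all four wheels, swung the guard back over the pin and handed the job in; no verdict was reported. It took about 57 s of the 210 s allowed.

I swung the guard about 1.6 rad clear first. I then weighed each wheel in the gripper and slid it onto the pin of the smaller dark gauge:

| Wheel | Start position (x, y in m) | Weight felt | Stop on pin | Placed in |
|---|---|---|---|---|
| First | 0.447, 0.145 | 0.9–1.1 N (light) | fully home | plain tray |
| Second | 0.555, 0.158 | 3.7 N (heavy) | about 14 mm short | pan |
| Third | 0.449, 0.259 | 0.8 N (light) | fully home | plain tray |
| Fourth | 0.568, 0.360 | 1.0 N (light) | about 14 mm short | pan |

No good heavy wheels turned up, so the tray with the end board is empty.

**Last checks:** in the final pictures all four wheels lie flat, hub up, inside their trays. The guard's round end is over the pin. The glue jar, offcut and brush look untouched, and the gripper is clear, with no force beyond noise.

**Disagreement:** one wrist-camera reading put the wheels 1 to 8 mm off the trays' centre lines across their width, and the guard knob about 9 mm too far from the pivot. It was taken just after a move, before the arm had settled. It was still inside the 14.5 mm tolerance. The next look showed the knob 75 mm from the pivot, as it should be. I did not measure the wheels again, only checked them in the pictures.

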